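# Clamp a knife-handle blank in the drilling fixture with the box key

### The job

Lay the knife-handle blank flat in the drilling fixture, marked face up as it lies now, between the two side stops and the brass cams, with its black end pushed right up against the end stop. Then use the red-handled box key to turn both cam screws clockwise until they are tight and hold the blank firmly against the side stops, and stand the key back upright in the pocket of its wooden block. Turn the screws only with the key, and leave the mallet, knife and glue bottle where they are.

Things in the scene. Friction and masses are not known exactly. Their poses are not given: they have to be found in the camera images.
- blank: Loose knife-handle blank, a block 36 (x) x 130 (y) x 24 (z) mm, about 110 g: pale maple, a thin brass spacer and a black ebony end. Origin: centre of its underside. Its y axis runs along its length towards the black end; z up. It starts lying flat with two pencilled crosses on its top face.
- blank_nose (a point): Centre of the black end face of the blank: 65 mm along +y from the blank's origin, 12 mm above its underside.
- fixture: Fixed drilling fixture: aluminium plate 134 (x) x 190 (y) x 15 (z) mm on the cutting mat, with two dark side stops on its -x half, a dark end stop near its +y end and two brass cam screws on its +x half. Origin: centre of the plate's underside, 2 mm above the table top; z up. The blank goes on the plate between side stops and cams, its length along y.
- home (a point): Where the centre of the blank's underside lies when fully home against all stops: x -16, y 0, z 15 mm in the fixture's frame; axes parallel to the fixture's, and the blank's axes then agree with them. With the screws slack the blank has 6 to 8 mm of play towards +x; turning the cams takes it up, pushing the blank to -x and dragging it slightly to +y.
- side_stops (a point): Midpoint between the two side stops, on the line of their contact faces (which look to +x), level with their tops: x -34, y 0, z 27 mm in the fixture's frame. Each stop is 18 (x) x 20 (y) mm, centred at y = -46 and +46, and rises 12 mm above the plate.
- end_stop (a point): Top middle of the end stop's contact face (which looks to -y): x -16, y 65, z 27 mm in the fixture's frame. The stop is 20 (x) x 18 (y) mm and rises 12 mm above the plate.
- screw_a (a joint): Angle (rad) of the cam screw nearest the end stop, vertical axis at x 29.4, y 46 mm in the fixture's frame. Starts slack at 0 to 0.25, grows as it turns clockwise seen from above, hard stop at 1.5. It starts to pinch the blank at about 1.25 and is tight at 1.4 to 1.5. Stays where it is left (dry friction 0.12 N m); needs up to about 0.5 N m when pinching.
- screw_b (a joint): The same for the other cam screw, axis at x 29.4, y -46 mm in the fixture's frame.
- screw_a_head (a point): Top centre of screw_a's dark square head, on its axis, 43 mm above the fixture's origin. From the top: an 8 mm high lead-in cone, the 17 x 17 mm square 10 mm high, then a round brass eccentric cam, 40 mm across, 10 mm thick, its centre 8 mm off the axis. The square's faces lie along this point's x and y axes, which turn with the screw and match the fixture's at joint 0.
- screw_b_head (a point): The same for screw_b.
- key: Loose T-handled box key, 110 mm tall, 170 g, upright in its block's pocket. Origin: centre of its lower end; z up. Lower end: steel square socket, 28 mm outside, 20 mm inside, 20 mm deep, flats along x and y, to go over the 17 mm screw heads (about 0.2 rad free play each way). Then a 12 mm shank and a red handle bar 72 (x) x 16 (y) x 26 (z) mm, centre 97 mm up.
- key_grip (a point): Point to grip the key: in the red handle on the shank's axis, 95 mm above the key's lower end. Fingers close across the 16 mm thickness, along the key's y.
- stand: Fixed wooden block on the mat, 58 (x) x 118 (y) x 34 (z) mm, with a square pocket for the key (40 x 40 mm inside, 25 mm deep) and three short punches 64 mm off the pocket's centre along +y, their tops 56 mm above its underside. Origin: at the underside, below the pocket's centre; z up.
- stand_in (a point): Centre of the pocket's floor, 9 mm above the block's underside, where the centre of the key's lower end stands.
- mallet: Bystander: wooden mallet lying beyond the fixture, head 60 mm across and 105 mm long, handle 225 mm. Origin under the head's middle.
- knife: Bystander: finished knife lying flat, about 245 mm long. Origin near its middle.
- glue: Bystander: white glue bottle, 52 mm across, 115 mm tall, standing. Origin: centre of its underside.
There are look-alikes about, which are no part of the job. What is meant by the stand is not turquoise, and is the larger of those in its own colour.

How it is judged:
On the way, in this order (a step that is already met when the one before it is completed fails the run):
1. the blank lies flat in the fixture, black end to the end stop (within 4 mm of it) and within 10 mm of the side stops, both screws still slack (angle between blank's own z axis and vertical below 0.05 rad and y of blank_nose in the frame of home above 0.05 m and x of blank in the frame of home between -0.003 and 0.01 m and y of blank in the frame of home between -0.004 and 0.004 m and z of blank in the frame of home between -0.003 and 0.003 m and value of joint each of screw_a, screw_b below 0.6 rad), for 0.2 s.
2. one cam screw is tight on the blank (((value of joint screw_a above 1.1 rad and contact force between screw_a and blank above 5 N) or (value of joint screw_b above 1.1 rad and contact force between screw_b and blank above 5 N))), for 0.2 s.
3. both cam screws are tight on the blank (value of joint each of screw_a, screw_b above 1.1 rad and contact force between each of screw_a, screw_b and blank above 5 N), for 0.2 s.
At the end, for the whole second after the job is handed in: Blank flat on the plate, black end to the end stop, within 3 mm of end stop and side stops, square within 0.04 rad; both screws beyond 1.1 rad, each cam pressing the blank with over 5 N; key upright (0.15 rad) on the floor of its pocket; blank and key at rest (all of step 3 and angle between blank's own z axis and vertical below 0.05 rad and y of blank_nose in the frame of home above 0.05 m and x of blank in the frame of home between -0.003 and 0.003 m and y of blank in the frame of home between -0.003 and 0.003 m and z of blank in the frame of home between -0.003 and 0.003 m and angle between the y axis of blank and the y axis of fixture, either way round below 0.04 rad and horizontal distance between key and stand_in below 0.012 m and z of key in the frame of stand_in below 0.006 m and angle between key's own z axis and vertical below 0.15 rad and linear speed of each of blank, key below 0.01 m/s); the robot touches nothing.
It fails at once if a screw is turned with the robot's fingers or arm instead of the key (contact force between any of the fingers, the arm and screw_a above 4 N or contact force between any of the fingers, the arm and screw_b above 4 N).
It fails at once if the mallet, knife or glue bottle is moved by more than 25 mm (distance of any of mallet, knife, glue from where it was at the start of the episode above 0.025 m).
It fails at once if the glue bottle is knocked over (angle between glue's own z axis and vertical above 0.5 rad).
It also fails if it takes over 72 s, if anything falls off the work surface, if the arm or the gripper's body presses on something with over 40 N, if the wrist force passes 120 N, or if a joint passes its speed limit or range.

### The arm

A 7-joint arm with a two-finger parallel gripper is mounted at the origin on the work surface. World frame = base frame: x ahead of the robot, y to its left, z up, the work surface at z = 0. Lengths are in m, angles in rad, forces in N, time in s.
With the tool pointing down it reaches from about 0.425 to 0.875 m from the base axis. Payload 4.7 kg.
Tool frame: the origin (TCP) lies midway between the tips of the shut fingers; the grasp point (between the pads) lies 19 mm behind it; x points along the fingers, z is the direction in which the jaws open and shut, and the axes are right-handed (so a half turn about x gives the same grasp; the last joint's range is limited). The gripper opens to 87 mm and grips with 3 to 60 N. Pads are 19 mm wide; open, the fingers measure 117 mm over their backs; the gripper's body (75 mm by 190 mm) begins 51 mm behind the grasp point.
Start: joints at [1.317, 0.321, -0.07, 1.45, 0.023, 1.371, -0.057], TCP at [0.172, -0.627, 0.223] pointing down, gripper open.
Joint ranges: [-2.86, 2.86], [-0.3, 2.09], [-1.38, 1.24], [0.06, 2.45], [-1.56, 4.7], [0.09, 2.05], [-2.69, 2.69]. Speed limits (rad/s): [2.57, 2.57, 3.14, 3.14, 3.14, 3.14, 3.14].

### API

Orientations are given as a rotation vector (axis times angle).
In Python, from bench import ctrl, vision, close_job gives the robot as it stands. The module is installed in compiled form; this text tells all that it offers.
- The arm moves only by the tool servo_tool, never from a script. Its argument "commands" is a list that holds one entry, the list of rows, each a list of 7 numbers: the turn, a rotation vector about the tool's x, y, z in degrees, then the shift along the tool's x, y, z in mm, then the finger opening in mm, from 0 to 87. In form: [[[wx, wy, wz, x, y, z, grip], ...]]. A call has 1 to 5 rows; each row is the pose to reach, as a shift and turn from the pose commanded when the call began, along the tool's axes at that moment; what a row does not reach only later rows make up. A row lasts 1/8 s, in which the tool goes at most 62.5 mm and 10.7 degrees, less where a joint would pass 70% of its speed; a pose out of reach is approached as far as the arm can. A call with a gripper value outside its range is refused whole. The fingers move at their own pace and stop on an object; "newtons" is the grip in N (left out, the last holds). Time passes only in rows, so rows that repeat a pose let the fingers close. It gives the time, the measured TCP pose, the force and the opening at its end, in the units of the state.
- ctrl.get_state(): the state, without advancing time (a new reading comes with each control period).
- vision.get_image(name): name is "side" or "top"; returns the picture (400x640x3 uint8, red, green, blue); there is no depth.
- vision.camera_info(name): a dict with "fov_y" (degrees; the focal length in pixels is half the picture's height over the tangent of half this angle, whatever the lens; pixels are square), "cx", "cy" (the principal point, pixels), "pose" (4x4, takes a point from camera to world coordinates). Camera axes: x right, y down, z forward; pixel columns grow to the right and rows downward; lengths in m; the calibration is good to about 2 mm. A picture is of the moment at which its call begins. camera_info takes no time and is no camera call.
- close_job(): hands the job in, once; it reports no verdict.
The state is a dict: "time": time; "joint_positions": joint angles; "qd": joint speeds; "joint_torque": joint torques, N m; "position": TCP position; "tool_rot": TCP orientation; "ft_force": force on the tool from outside, world axes, zero at the start; "torque": the same for the moment, N m; "grip_width": opening from 0.0 (shut) to 1.0 (fully open).
Only numpy, scipy, OpenCV 4.12 (cv2) and the standard library are available. Lean on these libraries where they do the work, as an engineer would, in place of code of your own. Each camera call takes 0.05 s, during which the arm holds its last target. There are 200 camera calls.

## Working session

There is one attempt and no reset: what is moved stays moved. The work goes in short steps, Python scripts to look and compute and a tool call to move; the robot and the scene stay as the last step left them, time stands still between calls to the robot, and variables do not carry over. Pictures are saved under pics/ and viewed, about 8 in all and at most 12, crops included, and the job is handed in when it is done.

Besides the shell and the picture viewer there is one more tool, called after "Emit:" as name(argument=value, ...), one argument or row to a line, values as JSON. servo_tool: Moves the arm, as the interface text tells. Its arguments: {"type":"object","properties":{"commands":{"type":"array"},"newtons":{"type":"number"}},"required":["commands"]}

```bash
mkdir -p pics
python3 - <<'E'
from bench import ctrl, vision
import cv2, numpy as np
np.set_printoptions(precision=4,suppress=True)
for n in ("top","side"):
    im=vision.get_image(n); np.save(f"pics/{n}0.npy",im); cv2.imwrite(f"pics/{n}0.png",im[:,:,::-1])
    i=vision.camera_info(n); print(n,i)
s=ctrl.get_state(); print(s)
E
```

```text
top {'fov_y': 55.86417723964288, 'cx': 320.08255233890503, 'cy': 193.94069873623013, 'pose': array([[-0.0021, -0.9987,  0.0507,  0.512 ],
       [-0.9998,  0.0011, -0.0195, -0.1256],
       [ 0.0194, -0.0507, -0.9985,  1.2955],
       [ 0.    ,  0.    ,  0.    ,  1.    ]])}
side {'fov_y': 52.75354050747006, 'cx': 324.6026767872599, 'cy': 201.54108293698852, 'pose': array([[-0.9915, -0.0842,  0.0996,  0.4546],
       [-0.1303,  0.6033, -0.7868,  0.8746],
       [ 0.0062, -0.793 , -0.6092,  0.8947],
       [ 0.    ,  0.    ,  0.    ,  1.    ]])}
{'time': 0.1, 'joint_positions': array([ 1.3171,  0.3218, -0.0701,  1.4515,  0.0226,  1.3708, -0.0569]), 'qd': array([-0.0012, -0.003 ,  0.0006, -0.0017,  0.0017,  0.0008,  0.0011]), 'joint_torque': array([ -0.0006, -49.2574,  -0.4061, -31.3402,  -0.0642,   0.0394,
         0.0001]), 'position': array([ 0.1718, -0.6264,  0.2216]), 'tool_rot': array([ 1.0107,  1.3256, -1.0091]), 'ft_force': array([-0.1274,  0.6126,  0.5658]), 'torque': array([0.0001, 0.029 , 0.0378]), 'grip_width': 0.9975566058370101}
```

View pics/top0.png

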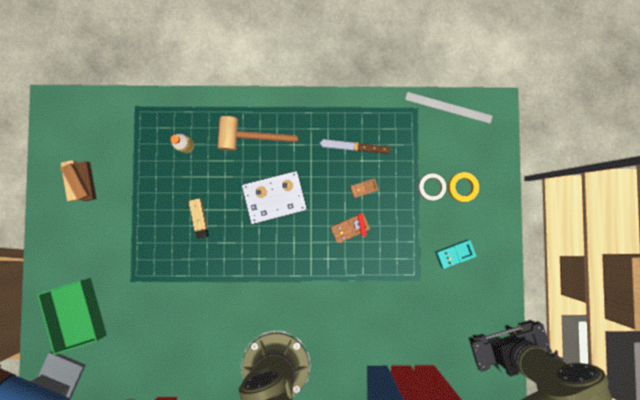

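View pics/side0.png

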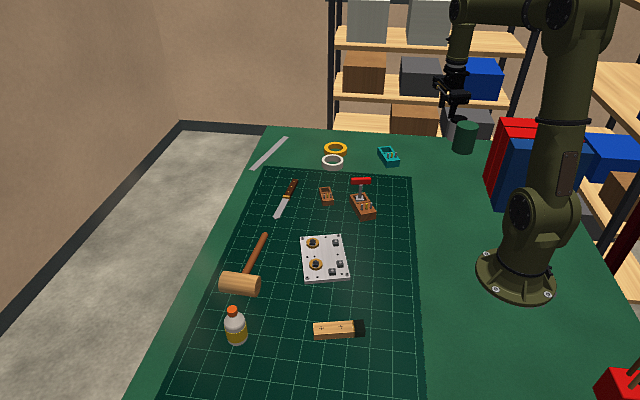

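The top view shows the fixture at about (274,198), with stops at its lower edge and cams at its upper edge. The blank is at (198,217), black end down. The key is in the brown block at (350,229), and the smaller brown and turquoise blocks are look-alikes. The side view agrees. Next I'll look at an enlarged crop of each view.

Run:
```python
import cv2, numpy as np
t=np.load("pics/top0.npy")[:,:,::-1]; s=np.load("pics/side0.npy")[:,:,::-1]
a=cv2.resize(t[160:250,180:380],None,fx=4,fy=4,interpolation=cv2.INTER_CUBIC)
cv2.imwrite("pics/topcrop.png",a)
b=cv2.resize(s[165:345,295:405],None,fx=3.3,fy=3.3,interpolation=cv2.INTER_CUBIC)
cv2.imwrite("pics/sidecrop.png",b)
```

```text
(no output)
```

View pics/topcrop.png

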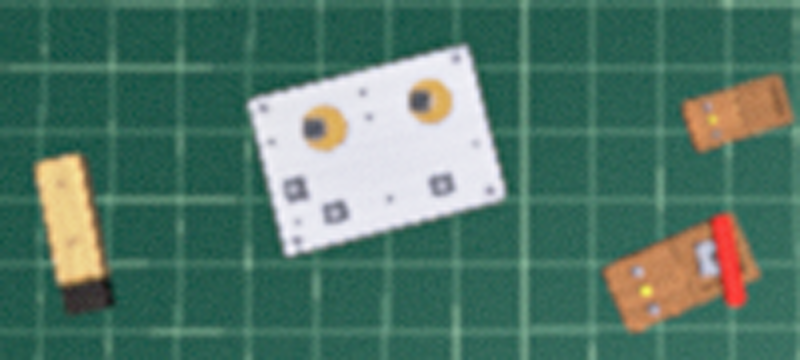

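View pics/sidecrop.png

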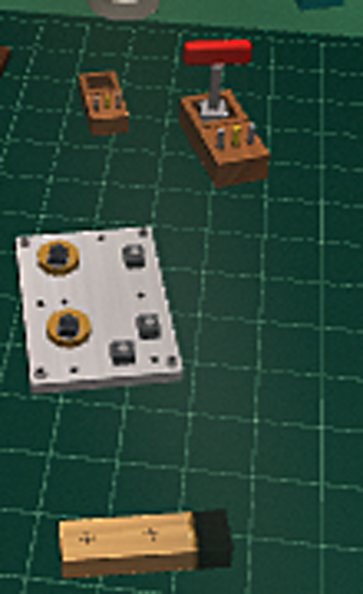

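The crops show the end stop at the plate's left end (top image ≈(254,207)). The side stops are at ≈(264,213) and (291,206), and the screw heads at ≈(259,192) and (285,185). The key's red bar is at ≈(363,225). Next I'll convert these to world positions.

```bash
cat > h.py <<'E'
import cv2, numpy as np
from bench import ctrl, vision
from scipy.spatial.transform import Rotation as R
np.set_printoptions(precision=4,suppress=True)
def cast(name,uv,z):
    i=vision.camera_info(name); f=200/np.tan(np.radians(i["fov_y"]/2)); P=np.array(i["pose"])
    uv=np.atleast_2d(uv).astype(float)
    d=np.c_[(uv-[i["cx"],i["cy"]])/f,np.ones(len(uv))]@P[:3,:3].T; o=P[:3,3]
    return o+d*((z-o[2])/d[:,2])[:,None]
def blob(mask,box):
    m=np.zeros(mask.shape,np.uint8); u0,v0,u1,v1=box; m[v0:v1,u0:u1]=mask[v0:v1,u0:u1]
    n,l,s,c=cv2.connectedComponentsWithStats(m); k=1+np.argmax(s[1:,4]); return (l==k).astype(np.uint8)
def rect(name,m,z):
    c=max(cv2.findContours(m,cv2.RETR_EXTERNAL,cv2.CHAIN_APPROX_NONE)[0],key=len)[:,0]
    w=cast(name,c,z)[:,:2]*1000
    r=cv2.minAreaRect(w.astype(np.float32)); b=cv2.boxPoints(r)
    e=b[1]-b[0] if np.linalg.norm(b[1]-b[0])>np.linalg.norm(b[2]-b[1]) else b[2]-b[1]
    return np.array(r[0]),sorted(r[1]),np.degrees(np.arctan2(e[1],e[0]))%180
def go(pos,jaw=None):
    "shift (tool axes, mm) and turn (deg) from measured pose to TCP pos, tool down, jaw line at angle jaw deg (mod 180)"
    s=ctrl.get_state(); M=R.from_rotvec(s["tool_rot"]); m=M.as_matrix()
    if jaw is None: jaw=np.degrees(np.arctan2(m[1,2],m[0,2]))
    best=None
    for a in (jaw,jaw+180):
        x=np.array([0,0,-1.]); z=np.array([np.cos(np.radians(a)),np.sin(np.radians(a)),0]); 
        T=R.from_matrix(np.c_[x,np.cross(z,x),z]); r=np.degrees((M.inv()*T).as_rotvec())
        if best is None or np.linalg.norm(r)<np.linalg.norm(best): best=r
    print("turn",best.round(2),"shift",(m.T@(np.array(pos)-s["position"])*1000).round(1),"q7",s["joint_positions"][6].round(2))
def st():
    s=ctrl.get_state(); m=R.from_rotvec(s["tool_rot"]).as_matrix()
    print("t",s["time"],"pos",s["position"]*1000,"F",s["ft_force"],"M",s["torque"],"g",s["grip_width"]*87,"q",s["joint_positions"].round(2)); print("jaw deg",np.degrees(np.arctan2(m[1,2],m[0,2])),"\ntool axes\n",m)
E
python3 - <<'E'
from h import *
st()
for n,boxes in (("top",dict(plate=(235,165,312,230),blank=(180,190,215,245),key=(355,210,372,240),stand=(325,208,375,246))),
  ("side",dict(plate=(295,225,355,290),blank=(305,312,370,345),key=(345,172,375,190),stand=(345,185,380,225)))):
    im=np.load(f"pics/{n}0.npy"); hsv=cv2.cvtColor(im,cv2.COLOR_RGB2HSV); H,S,V=[hsv[:,:,k].astype(int) for k in range(3)]
    M=dict(plate=(S<60)&(V>130),blank=((H>8)&(H<30)&(S>60)&(V>110)),key=((H<6)|(H>174))&(S>170)&(V>120),stand=(H<20)&(S>80)&(V>60))
    for k,z in (("plate",.017),("blank",.026),("key",.121),("stand",.036)):
        m=blob(M[k].astype(np.uint8),boxes[k]); print(n,k,m.sum(),*rect(n,m,z))
        if k=="key": print("  z108",*rect(n,m,.108))
    if n=="side": print("blankdark")
    u0,v0,u1,v1=boxes["blank"]; m=blob(((V<60)).astype(np.uint8),boxes["blank"]); print(n,"dark",m.sum(),*rect(n,m,.026))
    # screw heads: dark in cams
    c=boxes["plate"]; d=((V<90)).astype(np.uint8); mm=np.zeros_like(d); mm[c[1]:c[3],c[0]:c[2]]=d[c[1]:c[3],c[0]:c[2]]
    N,l,s,ce=cv2.connectedComponentsWithStats(mm)
    for j in range(1,N):
        if 12<s[j,4]<200: print("  dark",s[j,4],ce[j].round(1),"z29",cast(n,ce[j],.029)[0]*1000,"z43",cast(n,ce[j],.043)[0]*1000)
E
```

```text
t 0.1 pos [ 171.8278 -626.3627  221.5735] F [-0.1274  0.6126  0.5658] M [0.0001 0.029  0.0378] g 86.78742470781988 q [ 1.32  0.32 -0.07  1.45  0.02  1.37 -0.06]
jaw deg -74.65352764179447 
tool axes
 [[-0.0006  0.9643  0.2647]
 [ 0.0016  0.2647 -0.9643]
 [-1.     -0.0001 -0.0017]]
top plate 2165 [567.043    6.4642] [139.1210174560547, 194.36622619628906] 104.51167
top blank 400 [508.5501 260.6511] [41.95112609863281, 106.69147491455078] 12.450907
top key 105 [ 476.0785 -277.3348] [15.63414192199707, 67.38147735595703] 9.942102
  z108 [ 475.6808 -279.0146] [15.807219505310059, 68.1272964477539] 9.942115
top stand 605 [ 456.0779 -252.1493] [76.46701049804688, 120.01873779296875] 114.19498
top dark 67 [444.2712 244.1743] [20.79396629333496, 40.18644714355469] 99.310905
  dark 40 [237.3 169.6] z29 [658.6679 127.7949  29.    ] z43 [657.0468 124.9941  43.    ]
  dark 48 [252.5 169.8] z29 [657.9287  76.8859  29.    ] z43 [656.3158  74.6479  43.    ]
  dark 13 [272.4 166.4] z29 [669.3884  10.1729  29.    ] z43 [667.6488   8.6724  43.    ]
  dark 15 [264.5 170.3] z29 [656.0329  36.6865  29.  
[... 837 characters left out ...]
58.23   -230.0832] [66.8756103515625, 155.48199462890625] 108.23249
blankdark
side dark 203 [445.7249 255.3575] [33.24066162109375, 57.03755187988281] 102.77801
  dark 30 [312.1 241.8] z29 [607.7449 -33.8674  29.    ] z43 [605.2677 -19.1761  43.    ]
  dark 31 [335.1 242.7] z29 [536.2581 -39.589   29.    ] z43 [534.937  -24.8052  43.    ]
  dark 17 [312.9 246.1] z29 [602.2953 -15.1199  29.    ] z43 [599.9063  -0.7318  43.    ]
  dark 56 [315.3 265. ] z29 [583.4049  62.1129  29.    ] z43 [581.3213  75.2519  43.    ]
  dark 32 [339.4 264.3] z29 [513.8437  50.0554  29.    ] z43 [512.8851  63.3894  43.    ]
  dark 33 [331.8 272.1] z29 [532.3602  83.1189  29.    ] z43 [531.1021  95.9183  43.    ]
```

```bash
cat >> h.py <<'E'
def plan(wps):
    "chain of calls from measured pose: each (x,y,z mm, jaw deg) -> total turn about tool x and shift"
    s=ctrl.get_state(); m=R.from_rotvec(s["tool_rot"]).as_matrix(); p=s["position"]*1000; a=np.degrees(np.arctan2(m[1,2],m[0,2]))
    for w in wps:
        d=np.array(w[:3])-p; r=np.radians(a)
        print("wx %.1f"%(a-w[3]),"shift %.1f %.1f %.1f"%(-d[2],-np.sin(r)*d[0]+np.cos(r)*d[1],np.cos(r)*d[0]+np.sin(r)*d[1]),"dist %.0f"%np.linalg.norm(d))
        p=np.array(w[:3]); a=w[3]
E
python3 - <<'E'
from h import *
plan([(330,-420,230,-30.3),(470,-180,230,14),(520,70,220,58.3),(494.6,259.3,120,102.3)])
# dark heads, top view
im=np.load("pics/top0.npy"); V=im.max(2)
for u0,v0 in ((252,185),(278,178)):
    p=V[v0:v0+13,u0:u0+14]; m=(p<120).astype(np.uint8); ys,xs=np.nonzero(m); w=(120-p[ys,xs].astype(float)); c=(np.average(xs,weights=w)+u0,np.average(ys,weights=w)+v0); print(len(xs),c,cast("top",c,.043)*1000)
E
```

```text
wx -44.4 shift -8.4 207.1 -157.1 dist 260
wx -44.3 shift 0.0 277.8 -0.2 dist 278
wx -44.3 shift 10.0 230.5 109.0 dist 255
wx -44.0 shift 100.0 121.1 147.7 dist 216
15 (np.float64(258.08791208791206), np.float64(191.74725274725276)) [[583.1218  55.6043  43.    ]]
14 (np.float64(284.3698113207547), np.float64(184.79245283018867)) [[606.1818 -31.3295  43.    ]]
```

Emit:
servo_tool(
  commands=[
    [[-9,0,0,-2,41,-31,87],[-18,0,0,-3,83,-63,87],[-27,0,0,-5,124,-94,87],[-36,0,0,-7,166,-126,87],[-44.4,0,0,-8,207,-157,87]],
  ],
)

```text
time: 0.72
position: [0.3309, -0.419, 0.2304]
tool_rot: [0.41, 1.532, -0.41]
ft_force: [0.3, 0.2, -0.3]
grip_width: 1.0
```

Emit:
servo_tool(
  commands=[
    [[-9,0,0,0,56,0,87],[-18,0,0,0,111,0,87],[-27,0,0,0,167,0,87],[-36,0,0,0,222,0,87],[-44.3,0,0,0,278,0,87]],
  ],
)

```text
time: 1.35
position: [0.4705, -0.179, 0.2304]
tool_rot: [-0.196, 1.562, 0.196]
ft_force: [0.8, -0.4, -0.0]
grip_width: 0.999
```

Emit:
servo_tool(
  commands=[
    [[-9,0,0,2,46,22,87],[-18,0,0,4,92,44,87],[-27,0,0,6,138,65,87],[-36,0,0,8,184,87,87],[-44.3,0,0,10,230,109,87]],
  ],
)

```text
time: 1.98
position: [0.52, 0.0704, 0.2203]
tool_rot: [-0.797, 1.42, 0.796]
ft_force: [1.7, -0.7, -0.7]
grip_width: 1.0
```

Emit:
servo_tool(
  commands=[
    [[-9,0,0,25,30,37,87],[-18,0,0,50,61,74,87],[-27,0,0,75,91,111,87],[-36,0,0,100,121,148,87],[-44,0,0,100,121,148,87]],
  ],
)

```text
time: 2.6
position: [0.4909, 0.263, 0.1184]
tool_rot: [-1.372, 1.094, 1.38]
ft_force: [0.3, -1.5, 0.5]
grip_width: 0.999
```

Run:
```python
from h import *
st(); go([.4946,.2593,.060],102.3)
im=vision.get_image("side"); cv2.imwrite("pics/s1.png",cv2.resize(im[230:380,250:430,::-1],None,fx=4,fy=4,interpolation=cv2.INTER_CUBIC))
```

```text
t 2.6 pos [490.8664 262.9883 118.4345] F [ 0.2729 -1.5487  0.5282] M [ 0.0258 -0.1577  0.0489] g 86.88254929265206 q [ 0.32  0.36 -1.01  1.78  0.33  1.18  1.01]
jaw deg 103.08451529841263 
tool axes
 [[-0.0048 -0.974  -0.2264]
 [ 0.0017 -0.2264  0.974 ]
 [-1.      0.0043  0.0028]]
turn [ 0.78  0.16 -0.25] shift [58.4 -3.1 -4.6] q7 1.01
```

Emit:
servo_tool(
  commands=[
    [[0.8,0,0,25,-3,-4.6,87],[0.8,0,0,55,-3,-4.6,87],[0.8,0,0,85,-3,-4.6,87],[0.8,0,0,112,-3,-4.6,87],[0.8,0,0,112.5,-3,-4.6,87]],
  ],
)

```text
time: 3.28
position: [0.4973, 0.2529, 0.0062]
tool_rot: [-1.354, 1.113, 1.357]
ft_force: [-0.8, -0.4, 1.5]
grip_width: 0.996
```

Run:
```python
from h import *
st(); go([.4946,.2593,.006],102.3)
```

```text
t 3.275 pos [497.3377 252.9479   6.1686] F [-0.8112 -0.3683  1.4985] M [ 0.1016 -0.1488 -0.0211] g 86.61177199346658 q [ 0.24  0.51 -0.9   1.87  0.47  1.    0.9 ]
jaw deg 101.3995464629858 
tool axes
 [[-0.0039 -0.9803 -0.1976]
 [-0.002  -0.1976  0.9803]
 [-1.      0.0042 -0.0012]]
turn [-0.9  -0.07 -0.24] shift [0.2 1.4 6.8] q7 0.9
```

Emit:
servo_tool(
  commands=[
    [[0,0,0,0,0,0,20],[0,0,0,0,0,0,20],[0,0,0,0,0,0,20],[0,0,0,0,0,0,20],[0,0,0,0,0,0,20]],
  ],
  newtons=25,
)

```text
time: 3.9
position: [0.4988, 0.255, 0.0083]
tool_rot: [-1.356, 1.106, 1.356]
ft_force: [-0.5, 0.9, 0.2]
grip_width: 0.517
```

Run:
```python
from h import *
st()
for n,b in (("top",(180,240,180,250)),("side",(240,400,280,380))):
    im=vision.get_image(n); np.save(f"pics/{n}1.npy",im)
    cv2.imwrite(f"pics/{n}1.png",cv2.resize(im[b[0]:b[1],b[2]:b[3],::-1],None,fx=5,fy=5,interpolation=cv2.INTER_CUBIC))
a=cv2.imread("pics/top1.png"); c=cv2.imread("pics/side1.png")[:, :]
c=cv2.resize(c,(400,480)); o=np.zeros((480,760,3),np.uint8); o[:300,:350]=a; o[:480,360:760]=c; cv2.imwrite("pics/both1.png",o)
```

```text
t 3.9 pos [498.7599 254.9739   8.2598] F [-0.4567  0.8994  0.198 ] M [ 0.2729 -0.1277 -0.0397] g 44.961521396179364 q [ 0.24  0.5  -0.91  1.87  0.47  1.    0.9 ]
jaw deg 101.54070215889627 
tool axes
 [[ 0.0004 -0.9798 -0.2001]
 [ 0.0005 -0.2001  0.9798]
 [-1.     -0.0005  0.0004]]
```

View pics/both1.png

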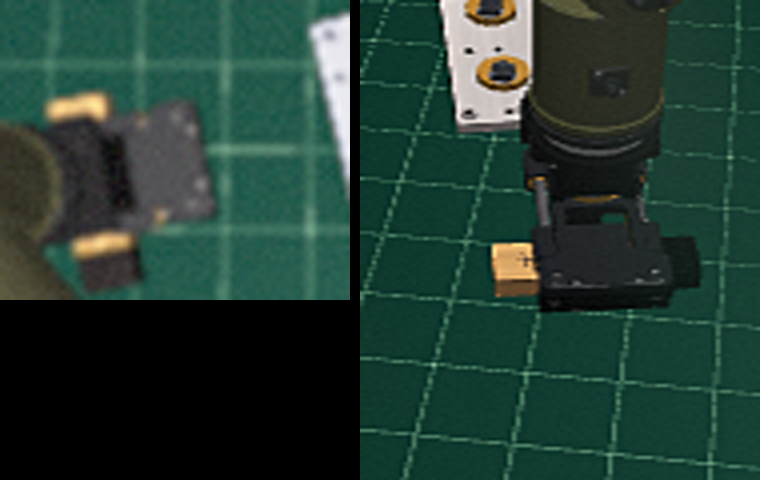

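The view shows the gripper straddling the blank, with its wood end sticking out at the upper left and the black end at the lower right. The fingers are still closing at 45 mm, so I'll lower 3 mm and finish closing.

Emit:
servo_tool(
  commands=[
    [[0,0,0,3,0,0,25],[0,0,0,3,0,0,25],[0,0,0,3,0,0,25],[0,0,0,3,0,0,25]],
  ],
  newtons=30,
)

```text
time: 4.5
position: [0.4987, 0.2553, 0.0081]
tool_rot: [-1.358, 1.108, 1.355]
ft_force: [-7.5, -4.0, 23.8]
grip_width: 0.409
```

Emit:
servo_tool(
  commands=[
    [[0,0,0,-30,0,0,25],[0,0,0,-60,0,0,25],[0,0,0,-90,0,0,25],[0,0,0,-90,0,0,25],[0,0,0,-90,0,0,25]],
  ],
)

```text
time: 5.12
position: [0.4981, 0.2539, 0.0939]
tool_rot: [-1.356, 1.109, 1.356]
ft_force: [0.1, -0.1, -2.2]
grip_width: 0.412
```

Run:
```python
from h import *
st()
im=vision.get_image("side"); np.save("pics/side2.npy",im)
a=cv2.resize(im[180:340,270:430,::-1],None,fx=3.5,fy=3.5,interpolation=cv2.INTER_CUBIC)
cv2.imwrite("pics/s2.png",a)
```

```text
t 5.125 pos [498.1008 253.9011  93.8693] F [ 0.0683 -0.0855 -2.2108] M [ 0.1409 -0.1359  0.0069] g 35.82685548066644 q [ 0.31  0.39 -0.98  1.8   0.36  1.14  0.98]
jaw deg 101.52822297686606 
tool axes
 [[-0.0013 -0.9798 -0.1999]
 [-0.0012 -0.1998  0.9798]
 [-1.      0.0015 -0.0009]]
```

View pics/s2.png

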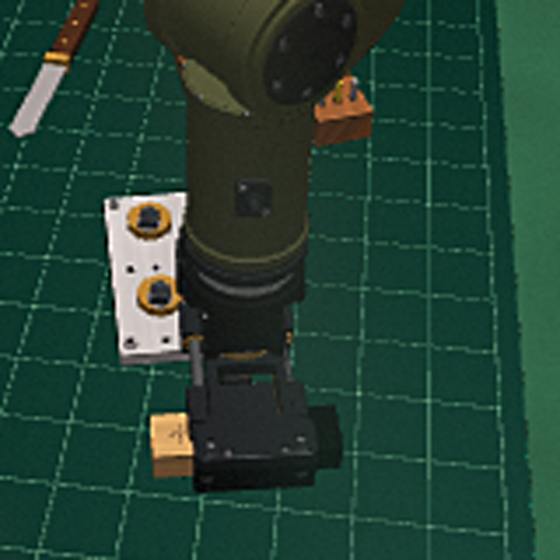

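The blank is held with the wood end out to the left (about (313,299) in side pixels) and the black end to the right (about (365,296)). I'll check where it sits along the grip and plan the transfer.

Run:
```python
from h import *
c=cast("side",[[152/3.5+270,417/3.5+180],[333/3.5+270,407/3.5+180]],.112)*1000; print(c, np.linalg.norm(c[0]-c[1]))
u=np.array([-.98,-.2]); t=np.array([498.1,253.9]); print([(x[:2]-t)@u for x in c])
plan([(530,110,120,55),(556.5,-4,110,14.5),(556.5,-4,45,14.5)])
```

```text
[[558.7654 252.1788 112.    ]
 [435.0063 226.5005 112.    ]] 126.3949037310499
[np.float64(-59.10781409337733), np.float64(67.31169175087017)]
wx 46.5 shift -26.5 -2.8 -147.4 dist 150
wx 40.5 shift 10.0 -87.1 -78.2 dist 117
wx 0.0 shift 65.0 0.0 0.0 dist 65
```

Emit:
servo_tool(
  commands=[
    [[9,0,0,-15,-1,-29,25],[19,0,0,-26.5,-1,-59,25],[28,0,0,-26.5,-2,-88,25],[37,0,0,-26.5,-3,-118,25],[46.5,0,0,-26.5,-3,-147.4,25]],
  ],
)

```text
time: 5.8
position: [0.5303, 0.1095, 0.12]
tool_rot: [-0.744, 1.442, 0.746]
ft_force: [0.1, -0.4, -1.4]
grip_width: 0.41
```

Emit:
servo_tool(
  commands=[
    [[9,0,0,2,-18,-16,25],[18,0,0,5,-40,-36,25],[28,0,0,8,-65,-58,25],[36,0,0,10,-87,-78,25],[40.5,0,0,10,-87.1,-78.2,25]],
  ],
)

```text
time: 6.42
position: [0.5568, -0.007, 0.1093]
tool_rot: [-0.194, 1.566, 0.192]
ft_force: [0.2, 0.7, -1.0]
grip_width: 0.413
```

Emit:
servo_tool(
  commands=[
    [[0,0,0,0,0,0,25],[0,0,0,0,0,0,25]],
  ],
)

```text
time: 6.68
position: [0.5571, -0.0025, 0.1107]
tool_rot: [-0.201, 1.563, 0.202]
ft_force: [0.3, 0.2, -0.9]
grip_width: 0.41
```

Run:
```python
from h import *
st(); go([.5566,-.0044,.045],14.5)
for n,b in (("top",(140,260,210,340)),("side",(200,320,260,390))):
    im=vision.get_image(n); np.save(f"pics/{n}3.npy",im)
    cv2.imwrite(f"pics/{n}3.png",im[b[0]:b[1],b[2]:b[3],::-1])
o=cv2.resize(np.hstack([cv2.imread("pics/top3.png"),cv2.imread("pics/side3.png")]),None,fx=3,fy=3,interpolation=cv2.INTER_CUBIC)
cv2.imwrite("pics/both3.png",o)
```

```text
t 6.675 pos [557.0604  -2.4556 110.7444] F [ 0.2686  0.2457 -0.8839] M [ 0.0323 -0.1059 -0.0022] g 35.6416174156079 q [ 0.53  0.27 -0.66  1.8   0.18  1.13  0.07]
jaw deg 14.685655988543688 
tool axes
 [[-0.0014 -0.2535  0.9673]
 [ 0.0003  0.9673  0.2535]
 [-1.      0.0007 -0.0013]]
turn [ 0.19 -0.08 -0.04] shift [65.7 -1.8 -0.9] q7 0.07
```

View pics/both3.png

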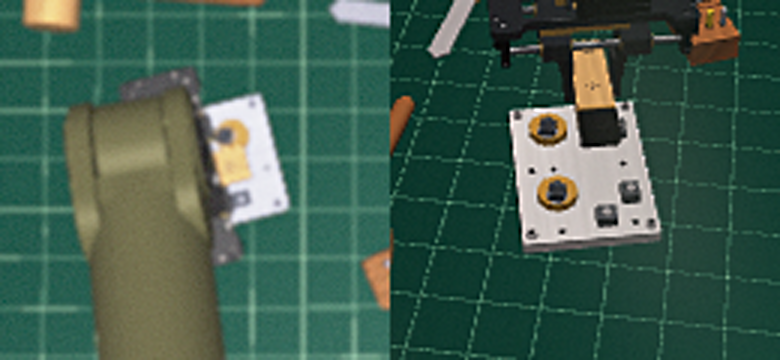

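The blank points black end towards the end stop (side view), above the plate and between the cams and side stops. I'll lower it.

Emit:
servo_tool(
  commands=[
    [[0.2,0,0,20,-1.8,-0.9,25],[0.2,0,0,45,-1.8,-0.9,25],[0.2,0,0,66,-1.8,-0.9,25],[0.2,0,0,66,-1.8,-0.9,25],[0.2,0,0,66,-1.8,-0.9,25]],
  ],
)

```text
time: 7.4
position: [0.5574, -0.005, 0.0456]
tool_rot: [-0.197, 1.562, 0.197]
ft_force: [-0.3, -0.5, -2.1]
grip_width: 0.413
```

Emit:
servo_tool(
  commands=[
    [[0,0,0,5,0,0,25],[0,0,0,10,0,0,25],[0,0,0,15,0,0,25],[0,0,0,17,0,0,25],[0,0,0,17,0,0,25]],
  ],
)

```text
time: 8.02
position: [0.5571, -0.0051, 0.0283]
tool_rot: [-0.197, 1.562, 0.197]
ft_force: [-0.3, 0.2, -0.9]
grip_width: 0.413
```

Run:
```python
from h import *
st()
im=vision.get_image("side"); np.save("pics/side4.npy",im)
cv2.imwrite("pics/s4.png",cv2.resize(im[200:310,270:390,::-1],None,fx=5,fy=5,interpolation=cv2.INTER_CUBIC))
```

```text
t 8.025 pos [557.1053  -5.088   28.3251] F [-0.2822  0.2433 -0.9254] M [-0.0414 -0.0837 -0.0576] g 35.89389091609328 q [ 0.5   0.37 -0.62  1.87  0.26  0.98  0.01]
jaw deg 14.346332843079315 
tool axes
 [[-0.0004 -0.2478  0.9688]
 [ 0.      0.9688  0.2478]
 [-1.      0.0001 -0.0004]]
```

View pics/s4.png

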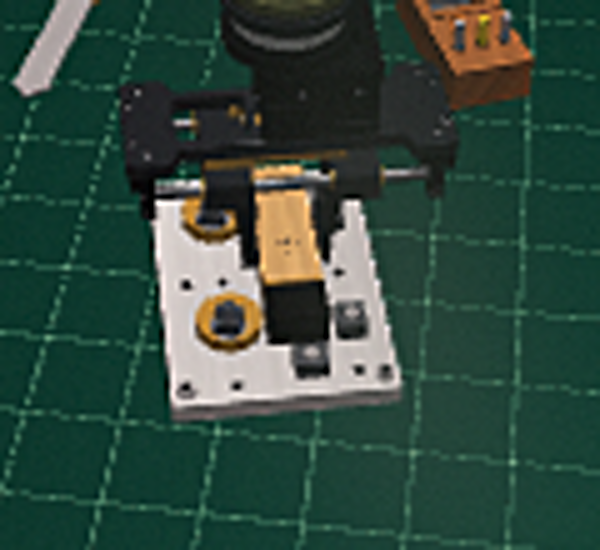

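The blank sits between the cams and the side stops, with a small gap before the end stop (crop ≈(310,345)). I'll lower it to contact, then slide it in.

Emit:
servo_tool(
  commands=[
    [[0,0,0,2.5,0,0,25],[0,0,0,4.5,0,0,25],[0,0,0,5,0,0,25],[0,0,0,5,0,0,25]],
  ],
)

```text
time: 8.57
position: [0.5572, -0.0051, 0.0235]
tool_rot: [-0.197, 1.562, 0.196]
ft_force: [0.3, 0.4, -0.9]
grip_width: 0.417
```

Emit:
servo_tool(
  commands=[
    [[0,0,0,0,1.5,0,25],[0,0,0,0,3,0,25],[0,0,0,0,4,0,25],[0,0,0,0,4,0,25]],
  ],
)

```text
time: 9.07
position: [0.5562, -0.0011, 0.0236]
tool_rot: [-0.197, 1.562, 0.197]
ft_force: [-0.1, -0.0, -0.5]
grip_width: 0.409
```

Run:
```python
from h import *
st()
```

```text
t 9.075 pos [556.2325  -1.1118  23.5626] F [-0.0978 -0.0119 -0.5205] M [-0.0497 -0.1577  0.0183] g 35.54608138287834 q [ 0.49  0.38 -0.62  1.88  0.26  0.97  0.  ]
jaw deg 14.360185889981521 
tool axes
 [[ 0.     -0.248   0.9688]
 [-0.0001  0.9688  0.248 ]
 [-1.     -0.0001 -0.    ]]
```

Emit:
servo_tool(
  commands=[
    [[0,0,0,0,1,0,25],[0,0,0,0,2,0,25],[0,0,0,0,2,0,25]],
  ],
)

```text
time: 9.45
position: [0.556, -0.0005, 0.0236]
tool_rot: [-0.197, 1.562, 0.195]
ft_force: [0.9, -4.2, -1.2]
grip_width: 0.408
```

Emit:
servo_tool(
  commands=[
    [[0,0,0,0,1,0,25],[0,0,0,0,2,0,25],[0,0,0,0,2,0,25]],
  ],
)

```text
time: 9.82
position: [0.556, -0.0004, 0.0238]
tool_rot: [-0.198, 1.561, 0.192]
ft_force: [1.7, -6.4, -1.0]
grip_width: 0.408
```

The end stop is touched, with −6 N in y. Next I'll slide the blank to the side stops, which also calibrates fixture x for the screws.

Emit:
servo_tool(
  commands=[
    [[0,0,0,0,-1.5,-1,25],[0,0,0,0,-1.5,-2,25],[0,0,0,0,-1.5,-2,25]],
  ],
)

```text
time: 10.2
position: [0.5554, -0.0005, 0.0241]
tool_rot: [-0.197, 1.559, 0.194]
ft_force: [3.8, -3.3, -1.9]
grip_width: 0.413
```

Emit:
servo_tool(
  commands=[
    [[0,0,0,0,0,-1,25],[0,0,0,0,0,-2,25],[0,0,0,0,0,-2,25]],
  ],
)

```text
time: 10.58
position: [0.5538, -0.0009, 0.0243]
tool_rot: [-0.197, 1.558, 0.194]
ft_force: [4.8, -4.9, -1.9]
grip_width: 0.414
```

Emit:
servo_tool(
  commands=[
    [[0,0,0,0,0,-1,25],[0,0,0,0,0,-1,25],[0,0,0,0,0,-1,25]],
  ],
)

```text
time: 10.95
position: [0.553, -0.0012, 0.0244]
tool_rot: [-0.197, 1.558, 0.194]
ft_force: [4.0, -5.7, -1.2]
grip_width: 0.414
```

Run:
```python
from h import *
st()
```

```text
t 10.95 pos [552.9736  -1.1869  24.3985] F [ 4.027  -5.7339 -1.2318] M [-1.0934 -1.1073 -0.226 ] g 36.037243874848386 q [ 0.49  0.37 -0.63  1.89  0.26  0.96  0.  ]
jaw deg 14.26738852986535 
tool axes
 [[ 0.0044 -0.2464  0.9691]
 [-0.001   0.9692  0.2464]
 [-1.     -0.002   0.0041]]
```

Emit:
servo_tool(
  commands=[
    [[0,0,0,0,0,-1,25],[0,0,0,0,0,-2,25],[0,0,0,0,0,-2,25]],
  ],
)

```text
time: 11.32
position: [0.5512, -0.0016, 0.0245]
tool_rot: [-0.197, 1.557, 0.194]
ft_force: [5.5, -4.2, -1.0]
grip_width: 0.407
```

Emit:
servo_tool(
  commands=[
    [[0,0,0,0,0,-1,25],[0,0,0,0,0,-2,25],[0,0,0,0,0,-2,25]],
  ],
)

```text
time: 11.7
position: [0.5511, -0.0017, 0.0247]
tool_rot: [-0.197, 1.553, 0.195]
ft_force: [8.6, -3.8, -6.2]
grip_width: 0.406
```

Run:
```python
from h import *
st()
```

```text
t 11.7 pos [551.1206  -1.6505  24.6623] F [ 8.5662 -3.8112 -6.1998] M [-0.8502 -2.2561 -0.0129] g 35.345474322428174 q [ 0.5   0.36 -0.63  1.9   0.26  0.96  0.01]
jaw deg 14.320111491368761 
tool axes
 [[ 0.009  -0.2473  0.9689]
 [ 0.      0.9689  0.2473]
 [-1.     -0.0022  0.0087]]
```

Contact with the side stop is confirmed. I'll relax, open partly and lift.

Emit:
servo_tool(
  commands=[
    [[0,0,0,0,0,2,36],[0,0,0,0,0,3,50],[0,0,0,0,0,3,56],[0,0,0,0,0,3,56],[0,0,0,0,0,3,56]],
  ],
)

```text
time: 12.32
position: [0.5495, 0.0001, 0.0234]
tool_rot: [-0.197, 1.562, 0.197]
ft_force: [-0.3, 0.3, -0.6]
grip_width: 0.636
```

Emit:
servo_tool(
  commands=[
    [[0,0,0,-20,0,0,56],[0,0,0,-60,0,0,56],[0,0,0,-110,0,0,60],[0,0,0,-150,0,0,60],[0,0,0,-180,0,0,60]],
  ],
)

```text
time: 12.95
position: [0.5505, 0.0001, 0.2073]
tool_rot: [-0.198, 1.558, 0.196]
ft_force: [0.6, -0.6, -0.2]
grip_width: 0.687
```

Run:
```python
from h import *
st(); 
plan([(520,-160,205,7),(478,-275,160,-81)])
```

```text
t 12.95 pos [550.5079   0.1365 207.2726] F [ 0.6002 -0.5782 -0.2489] M [-0.0573 -0.1052 -0.0187] g 59.75939548746837 q [ 0.56  0.17 -0.68  1.71  0.11  1.3   0.12]
jaw deg 14.372063363414785 
tool axes
 [[ 0.0037 -0.2482  0.9687]
 [-0.0006  0.9687  0.2482]
 [-1.     -0.0015  0.0034]]
wx 7.4 shift 2.3 -147.6 -69.3 dist 163
wx 88.0 shift 45.0 -109.0 -55.7 dist 130
```

Run:
```python
from h import *
plan([(515,-150,200,-34),(476.5,-278,160,-80.5)])
```

```text
wx 48.4 shift 7.3 -136.6 -71.7 dist 154
wx 46.5 shift 40.0 -127.6 39.7 dist 140
```

Emit:
servo_tool(
  commands=[
    [[9.7,0,0,1,-27,-14,87],[19.4,0,0,3,-55,-29,87],[29,0,0,4,-82,-43,87],[38.7,0,0,6,-109,-57,87],[48.4,0,0,7,-137,-72,87]],
  ],
)

```text
time: 13.58
position: [0.514, -0.1514, 0.1981]
tool_rot: [0.469, 1.518, -0.469]
ft_force: [-0.8, -0.1, 0.0]
grip_width: 0.993
```

Emit:
servo_tool(
  commands=[
    [[9.3,0,0,8,-25,8,87],[18.6,0,0,16,-51,16,87],[28,0,0,24,-77,24,87],[37.2,0,0,32,-102,32,87],[46.5,0,0,40,-127.6,40,87]],
  ],
)

```text
time: 14.2
position: [0.4759, -0.2796, 0.158]
tool_rot: [1.091, 1.279, -1.09]
ft_force: [0.4, -0.0, -0.4]
grip_width: 1.004
```

Emit:
servo_tool(
  commands=[
    [[0,0,0,0,0,0,87],[0,0,0,0,0,0,87]],
  ],
)

```text
time: 14.45
position: [0.4765, -0.2779, 0.1577]
tool_rot: [1.086, 1.283, -1.084]
ft_force: [-0.5, -0.0, 0.0]
grip_width: 1.0
```

Run:
```python
from h import *
st(); go([.4765,-.278,.090],-80.5)
for n,b in (("top",(130,270,230,390)),("side",(160,300,290,430))):
    im=vision.get_image(n); np.save(f"pics/{n}5.npy",im)
    cv2.imwrite(f"pics/{n}5.png",im[b[0]:b[1],b[2]:b[3],::-1])
o=np.hstack([cv2.resize(cv2.imread(f"pics/{n}5.png"),(400,int(400*140/w)),interpolation=cv2.INTER_CUBIC)[:350] for n,w in (("top",160),("side",160))]) if 0 else None
a=cv2.imread("pics/top5.png"); c=cv2.imread("pics/side5.png")
o=cv2.resize(np.hstack([a,c]),None,fx=2.6,fy=2.6,interpolation=cv2.INTER_CUBIC); cv2.imwrite("pics/both5.png",o)
```

```text
t 14.45 pos [ 476.5248 -277.9036  157.6591] F [-0.497  -0.0097  0.0379] M [ 0.0258 -0.0226  0.0317] g 87.04347729304183 q [ 0.79  0.17 -0.34  1.77  0.06  1.2  -0.97]
jaw deg -80.39001955095758 
tool axes
 [[ 0.0015  0.986   0.1669]
 [ 0.0002  0.1669 -0.986 ]
 [-1.      0.0015  0.0001]]
turn [ 0.11  0.   -0.09] shift [67.7 -0.1  0.1] q7 -0.97
```

View pics/both5.png

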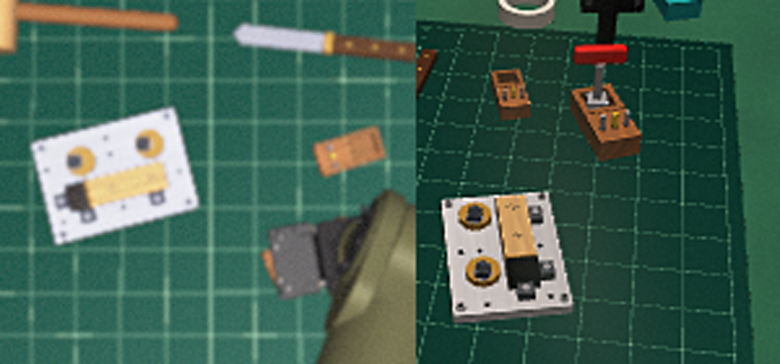

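The blank lies home: black end at the end stop, wood against the side stops, cams slack. The gripper is centred over the red bar. I'll descend and grip it.

Emit:
servo_tool(
  commands=[
    [[0,0,0,20,0,0,87],[0,0,0,45,0,0,87],[0,0,0,66,0,0,87],[0,0,0,68,0,0,60],[0,0,0,68,0,0,40]],
  ],
)

```text
time: 15.18
position: [0.4764, -0.2786, 0.0894]
tool_rot: [1.086, 1.282, -1.085]
ft_force: [1.1, -0.4, -0.9]
grip_width: 0.857
```

Emit:
servo_tool(
  commands=[
    [[0,0,0,0,0,0,8],[0,0,0,0,0,0,8],[0,0,0,0,0,0,8],[0,0,0,0,0,0,8],[0,0,0,0,0,0,8]],
  ],
  newtons=55,
)

```text
time: 15.8
position: [0.4756, -0.279, 0.0885]
tool_rot: [1.087, 1.283, -1.087]
ft_force: [0.1, -0.3, -0.9]
grip_width: 0.285
```

Emit:
servo_tool(
  commands=[
    [[0,0,0,0,0,0,8],[0,0,0,0,0,0,8],[0,0,0,0,0,0,8],[0,0,0,0,0,0,8],[0,0,0,0,0,0,8]],
  ],
)

```text
time: 16.42
position: [0.4756, -0.2789, 0.0885]
tool_rot: [1.087, 1.283, -1.087]
ft_force: [0.5, 0.5, -1.0]
grip_width: 0.178
```

Run:
```python
from h import *
st()
```

```text
t 16.425 pos [ 475.6343 -278.9414   88.4753] F [ 0.5497  0.4551 -1.0024] M [0.0727 0.0543 0.0029] g 15.457574803962947 q [ 0.78  0.24 -0.34  1.85  0.09  1.07 -0.99]
jaw deg -80.55494963446331 
tool axes
 [[-0.0001  0.9864  0.1641]
 [ 0.      0.1641 -0.9864]
 [-1.     -0.0001 -0.    ]]
```

Emit:
servo_tool(
  commands=[
    [[0,0,0,-20,0,0,8],[0,0,0,-45,0,0,8],[0,0,0,-75,0,0,8],[0,0,0,-100,0,0,8],[0,0,0,-100,0,0,8]],
  ],
)

```text
time: 17.05
position: [0.4769, -0.2796, 0.1903]
tool_rot: [1.087, 1.278, -1.086]
ft_force: [-0.4, -0.1, -2.0]
grip_width: 0.179
```

Emit:
servo_tool(
  commands=[
    [[-9,0,0,0,30,0,8],[-18,0,0,0,60,0,8],[-27,0,0,0,60,0,8],[-27,0,0,0,60,0,8],[-27,0,0,0,60,0,8]],
  ],
)

```text
time: 17.68
position: [0.534, -0.2693, 0.1875]
tool_rot: [0.732, 1.446, -0.732]
ft_force: [-0.0, 0.1, -0.8]
grip_width: 0.179
```

Run:
```python
from h import *
st()
for n in ("top","side"): np.save(f"pics/{n}6.npy",vision.get_image(n))
im=np.load("pics/side6.npy"); a=cv2.resize(im[130:300,290:430,::-1],None,fx=4,fy=3.5,interpolation=cv2.INTER_CUBIC); cv2.imwrite("pics/s6.png",a)
```

```text
t 17.675 pos [ 534.0334 -269.3303  187.4594] F [-0.025   0.1298 -0.8149] M [-0.0074  0.0061 -0.011 ] g 15.542955278123435 q [ 0.77  0.26 -0.41  1.62  0.11  1.29 -0.6 ]
jaw deg -53.742299239412944 
tool axes
 [[-0.0016  0.8064  0.5914]
 [ 0.0005  0.5914 -0.8064]
 [-1.     -0.001  -0.0013]]
```

View pics/s6.png

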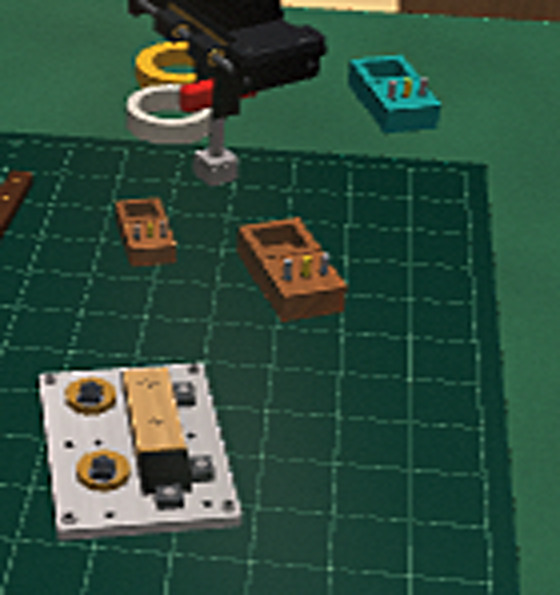

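The side view shows the key hanging straight in the gripper with its socket at about (344,177). The larger brown stand with its empty pocket is at crop ≈(285,240), i.e. about (361,198). I'll measure the key's offset in the grip and the stand's pocket.

Run:
```python
from h import *
s=np.load("pics/side6.npy"); hsv=cv2.cvtColor(s,cv2.COLOR_RGB2HSV); H,S,V=[hsv[:,:,k].astype(int) for k in range(3)]
m=blob(((S<70)&(V>85)).astype(np.uint8),(335,172,353,184)); ys,xs=np.nonzero(m); c=(xs.mean(),ys.mean()); print("socket",m.sum(),c,xs.min(),xs.max(),ys.min(),ys.max())
for z in (.118,.124,.130):
    w=cast("side",c,z)[0]*1000; d=w[:2]-[534.0,-269.3]; print(z,w,"bar",d@[.8064,.5914],"jaw",d@[.5914,-.8064])
t=np.load("pics/top6.npy"); hsv=cv2.cvtColor(t,cv2.COLOR_RGB2HSV); H,S,V=[hsv[:,:,k].astype(int) for k in range(3)]
br=((H<20)&(S>80)&(V>50)).astype(np.uint8)
m=blob(br,(325,208,375,250)); print("top stand",m.sum(),*rect("top",m,.036))
# pocket: dark region inside
ys,xs=np.nonzero(m); print(xs.min(),xs.max(),ys.min(),ys.max())
for y in range(208,248): print(y," ".join("%3d"%v for v in t[y,328:376,0]))
```

```text
socket 35 (np.float64(344.0571428571429), np.float64(174.25714285714287)) 339 349 172 177
0.118 [ 534.9398 -291.9245  118.    ] bar -12.622285554405073 jaw 18.800228198916145
0.124 [ 534.3189 -282.9133  124.    ] bar -7.793702223994222 jaw 11.166352839619915
0.13 [ 533.698 -273.902  130.   ] bar -2.9651188935833726 jaw 3.5324774803236854
top stand 193 [ 452.7866 -226.2495] [60.11623764038086, 70.59952545166016] 112.850494
331 355 224 242
208  73  58  47  53  54  52  53  56  49  52  59  63  76 110 155 174 144 116  98  78  46  39  47  64  62  62  58  67  56  48  49  54  56  68  75  69  73 108 129 135 138 133 130 133 131 126 118 123
209  85  72  66  72  66  77  68  67  66  86 101 105 118 142 168 159 108  92  99  92  67  33  48  56  61  62  76  75  55  52  51  55  67  76  71  59  85 121 131 134 131 133 134 133 131 119 118 126
210  80  70  73  71  68  71  72  83  88 101 116 114 120 129 135 114  90  98 101 100  80  53  26  42  57  64  69  73  60  50  48  59  61  73  62  67  99 132 143 142 139 133 130 132 131 118 120 124
211  73  61  47  48  48  53  65  82 100 104 110 110 106 103 105  97 10
[... 6481 characters left out ...]
  55  50  59  52  65  67  74  78  87  87  91  94  97 102 107 107 107 109 105 114 115 114 120 123 123 127 129 128
245  86  56  45  53  58  52  49  50  45  58  55  51  57  47  56  57  77  82  59  52  54  52  49  59  69  73  76  86  84  90  91  96  99  99 105 106 105 108 112 114 117 117 121 121 123 125 126 127
246  94  70  55  55  48  57  60  52  51  54  56  52  55  60  51  59  75  76  61  55  59  58  53  58  68  72  76  84  87  86  96  94  99  97 103 105 112 113 112 116 118 117 116 124 119 130 124 122
247 107  71  57  58  51  51  51  55  59  59  58  52  54  61  51  59  77  78  61  52  54  53  58  65  66  73  79  89  85  95  90 101 102 101 102 107 107 108 112 118 119 116 117 124 128 125 125 125
```

Run:
```python
from h import *
plan([(575,-150,187,-24),(605.6,-31.2,150,5)])
```

```text
wx -29.7 shift 1.1 103.5 -72.1 dist 126
wx -29.0 shift 37.0 121.0 -20.4 dist 128
```

Emit:
servo_tool(
  commands=[
    [[-7,0,0,1,25,-17,8],[-15,0,0,1,50,-35,8],[-22,0,0,1,77,-54,8],[-29.7,0,0,1,103.5,-72,8]],
  ],
)

```text
time: 18.27
position: [0.5754, -0.149, 0.1877]
tool_rot: [0.324, 1.546, -0.325]
ft_force: [0.7, 0.3, -2.0]
grip_width: 0.181
```

Emit:
servo_tool(
  commands=[
    [[-7,0,0,5,30,-5,8],[-15,0,0,15,60,-10,8],[-22,0,0,26,91,-15,8],[-29,0,0,37,121,-20.4,8],[-29,0,0,37,121,-20.4,8]],
  ],
)

```text
time: 18.9
position: [0.6051, -0.0272, 0.1497]
tool_rot: [-0.072, 1.571, 0.075]
ft_force: [-0.0, -1.3, -1.8]
grip_width: 0.183
```

Emit:
servo_tool(
  commands=[
    [[0,0,0,0,0,0,8],[0,0,0,0,0,0,8]],
  ],
)

```text
time: 19.15
position: [0.6057, -0.0327, 0.1509]
tool_rot: [-0.069, 1.569, 0.067]
ft_force: [0.2, -0.3, -1.7]
grip_width: 0.178
```

Run:
```python
from h import *
st(); go([.6056,-.0312,.150],5)
for n in ("top","side"): np.save(f"pics/{n}7.npy",vision.get_image(n))
s=np.load("pics/side7.npy"); t=np.load("pics/top7.npy")
a=cv2.resize(s[180:290,285:365,::-1],None,fx=5,fy=5,interpolation=cv2.INTER_CUBIC)
b=cv2.resize(t[195:250,320:385,::-1],None,fx=6,fy=6,interpolation=cv2.INTER_CUBIC)
o=np.zeros((560,800,3),np.uint8); o[:550,:400]=a; o[:330,410:800]=b; cv2.imwrite("pics/both7.png",o)
```

```text
t 19.15 pos [605.7487 -32.6699 150.8879] F [ 0.2363 -0.3366 -1.6765] M [-0.0063 -0.1697 -0.0475] g 15.482449278076793 q [ 0.55  0.34 -0.66  1.64  0.22  1.24 -0.07]
jaw deg 4.958652035101452 
tool axes
 [[ 0.0005 -0.0864  0.9963]
 [-0.0012  0.9963  0.0864]
 [-1.     -0.0012  0.0004]]
turn [-0.04  0.02  0.07] shift [ 0.9  1.5 -0. ] q7 -0.07
```

View pics/both7.png

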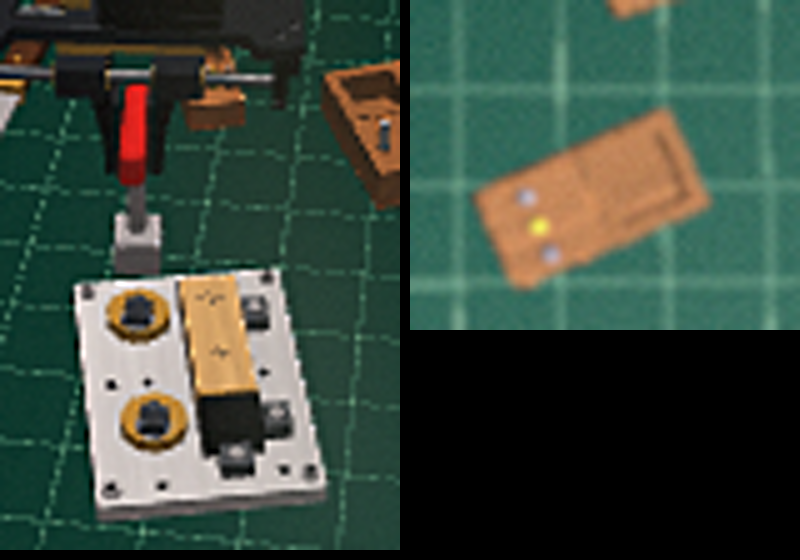

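The side crop shows the socket straight above screw b: socket bottom at (312.5,234.4), head at (312.6,241.6). The top crop shows the whole stand with its pocket on the right. I'll check the offset and measure the stand.

Run:
```python
from h import *
s=np.load("pics/side7.npy"); hsv=cv2.cvtColor(s,cv2.COLOR_RGB2HSV); H,S,V=[hsv[:,:,k].astype(int) for k in range(3)]
m=blob(((S<60)&(V>80)).astype(np.uint8),(304,220,320,236)); ys,xs=np.nonzero(m); print("socket",m.sum(),xs.min(),xs.max(),ys.min(),ys.max())
b=ys>=ys.max()-6; c=xs[b].mean(); print("sock bottom front",c,ys.max()+.5,cast("side",(c,ys.max()+.5),.0734)*1000, "expect y -18.7")
for nm,box in (("b",(305,236,321,249)),("a",(307,256,325,271))):
    m=np.zeros(V.shape,np.uint8); u0,v0,u1,v1=box; m[v0:v1,u0:u1]=(V<75)[v0:v1,u0:u1]; m=blob(m,box); ys,xs=np.nonzero(m)
    br=np.zeros(V.shape,np.uint8); br[v0-2:v1+2,u0-2:u1+2]=((S>110)&(H>10)&(H<30)|(m>0))[v0-2:v1+2,u0-2:u1+2]; q=cv2.boundingRect(blob(br,(u0-2,v0-2,u1+2,v1+2)))
    print(nm,m.sum(),xs.mean(),ys.min(),ys.max(),"top",[cast("side",(xs.mean(),ys.mean()),z)[0]*1000 for z in (.030,.036)],"cam box",q,"cam centre",cast("side",(q[0]+q[2]/2-.5,q[1]+q[3]/2-.5),.025)[0]*1000)
t=np.load("pics/top7.npy"); hsv=cv2.cvtColor(t,cv2.COLOR_RGB2HSV); H,S,V=[hsv[:,:,k].astype(int) for k in range(3)]
m=blob(((H<20)&(S>70)&(V>90)).astype(np.uint8),(325,208,375,250)); m=cv2.morphologyEx(m,cv2.MORPH_CLOSE,np.ones((5,5),np.uint8)); c,sz,an=rect("top",m,.036); print("stand",m.sum(),c,sz,an)
u=np.array([np.cos(np.radians(an)),np.sin(np.radians(an))]); print("yaxis",u,"pocket if offset e:",)
y=(H>22)&(H<35)&(S>120)&(V>150); ys,xs=np.nonzero(y[215:245,328:355]); p=cast("top",(xs.mean()+328,ys.mean()+215),.058)[0,:2]*1000; print("yellow punch",p,"pocket",p-64*u, "rel to rect centre",(p-c)@u)
```

```text
socket 58 307 317 222 230
sock bottom front 311.9019607843137 230.5 [[608.3437 -36.755   73.4   ]] expect y -18.7
b 27 311.8888888888889 239 244 top [array([608.2076, -31.9858,  30.    ]), array([607.1415, -25.6953,  36.    ])] cam box (306, 238, 13, 11) cam centre [608.0238 -32.6312  25.    ]
a 30 315.3 261 266 top [array([584.0235,  57.6558,  30.    ]), array([583.1252,  63.3243,  36.    ])] cam box (309, 259, 13, 11) cam centre [585.4082  54.6459  25.    ]
stand 646 [ 463.1718 -248.8926] [60.3744010925293, 120.12001037597656] 113.61041
yaxis [-0.4005  0.9163] pocket if offset e:
yellow punch [ 448.4455 -217.8583] pocket [ 474.0785 -276.5009] rel to rect centre 34.33452097238364
```

Emit:
servo_tool(
  commands=[
    [[0,0,0,8,0.5,0,8],[0,0,0,16,0.5,0,8],[0,0,0,24,0.5,0,8],[0,0,0,27,0.5,0,8],[0,0,0,27,0.5,0,8]],
  ],
)

```text
time: 19.88
position: [0.6054, -0.0303, 0.1231]
tool_rot: [-0.07, 1.57, 0.071]
ft_force: [-0.6, 0.0, -1.6]
grip_width: 0.178
```

Emit:
servo_tool(
  commands=[
    [[0,0,0,3,0,0,8],[0,0,0,6,0,0,8],[0,0,0,9,0,0,8],[0,0,0,10,0,0,8],[0,0,0,10,0,0,8]],
  ],
)

```text
time: 20.5
position: [0.6055, -0.0303, 0.1134]
tool_rot: [-0.071, 1.57, 0.071]
ft_force: [0.2, 0.3, -0.2]
grip_width: 0.176
```

Run:
```python
from h import *
st()
```

```text
t 20.5 pos [605.5315 -30.2606 113.4375] F [ 0.2101  0.3244 -0.1987] M [ 0.029  -0.1208 -0.0352] g 15.33778982008238 q [ 0.54  0.38 -0.65  1.68  0.24  1.17 -0.08]
jaw deg 5.146628989885899 
tool axes
 [[-0.0002 -0.0897  0.996 ]
 [ 0.      0.996   0.0897]
 [-1.      0.     -0.0002]]
```

Emit:
servo_tool(
  commands=[
    [[0,0,0,2,0,0,8],[0,0,0,4,0,0,8],[0,0,0,6,0,0,8],[0,0,0,8,0,0,8],[0,0,0,8,0,0,8]],
  ],
)

```text
time: 21.12
position: [0.6054, -0.0303, 0.1053]
tool_rot: [-0.071, 1.57, 0.071]
ft_force: [-0.5, -0.0, -2.1]
grip_width: 0.178
```

Emit:
servo_tool(
  commands=[
    [[6,0,0,0,0,0,8],[12,0,0,0,0,0,8],[18,0,0,0,0,0,8],[24,0,0,0,0,0,8],[24,0,0,0,0,0,8]],
  ],
  newtons=60,
)

```text
time: 21.75
position: [0.606, -0.0298, 0.1056]
tool_rot: [0.257, 1.555, -0.257]
ft_force: [1.3, 1.4, -2.6]
grip_width: 0.177
```

Run:
```python
from h import *
st()
```

```text
t 21.75 pos [605.9547 -29.8284 105.6094] F [ 1.2957  1.4251 -2.6268] M [ 0.3281 -0.4318  0.0573] g 15.408362612761225 q [ 0.48  0.37 -0.58  1.69  0.22  1.15 -0.48]
jaw deg -18.760913700885546 
tool axes
 [[ 0.0009  0.3216  0.9469]
 [ 0.0003  0.9469 -0.3216]
 [-1.      0.0006  0.0007]]
```

Emit:
servo_tool(
  commands=[
    [[8,0,0,0,0,0,8],[16,0,0,0,0,0,8],[24,0,0,0,0,0,8],[32,0,0,0,0,0,8],[40,0,0,0,0,0,8]],
  ],
)

```text
time: 22.38
position: [0.6061, -0.0304, 0.1056]
tool_rot: [0.802, 1.417, -0.801]
ft_force: [0.7, 0.1, -2.0]
grip_width: 0.178
```

Run:
```python
from h import *
st()
```

```text
t 22.375 pos [606.0682 -30.366  105.6216] F [ 0.742   0.1381 -2.0043] M [ 0.0774 -0.429   0.1317] g 15.516773262375233 q [ 0.39  0.35 -0.46  1.69  0.17  1.14 -1.15]
jaw deg -58.96548976275706 
tool axes
 [[ 0.001   0.8569  0.5156]
 [-0.0002  0.5156 -0.8569]
 [-1.      0.0008  0.0007]]
```

Emit:
servo_tool(
  commands=[
    [[4,0,0,0,0,0,8],[8,0,0,0,0,0,8],[12,0,0,0,0,0,8],[14,0,0,0,0,0,8],[14,0,0,0,0,0,8]],
  ],
)

```text
time: 23.0
position: [0.6059, -0.0306, 0.1056]
tool_rot: [0.985, 1.336, -0.985]
ft_force: [2.3, 0.1, -1.9]
grip_width: 0.177
```

Run:
```python
from h import *
st()
```

```text
t 23.0 pos [605.9487 -30.556  105.6137] F [ 2.2802  0.0958 -1.9201] M [ 0.0049 -0.5465  0.1375] g 15.413862053868458 q [ 0.36  0.34 -0.43  1.69  0.15  1.14 -1.38]
jaw deg -72.77327694654221 
tool axes
 [[ 0.0007  0.9551  0.2962]
 [-0.0004  0.2962 -0.9551]
 [-1.      0.0006  0.0006]]
```

Emit:
servo_tool(
  commands=[
    [[3,0,0,0,0,0,8],[6,0,0,0,0,0,8],[8,0,0,0,0,0,8],[8,0,0,0,0,0,8]],
  ],
)

```text
time: 23.5
position: [0.6058, -0.0306, 0.1056]
tool_rot: [1.09, 1.28, -1.09]
ft_force: [2.1, -1.1, -2.5]
grip_width: 0.177
```

Run:
```python
from h import *
st()
```

```text
t 23.5 pos [605.8482 -30.5925 105.626 ] F [ 2.1013 -1.1491 -2.5363] M [-0.2473 -0.6596  0.2724] g 15.413736823779715 q [ 0.34  0.34 -0.41  1.69  0.15  1.14 -1.51]
jaw deg -80.79863807919341 
tool axes
 [[ 0.0006  0.9871  0.1599]
 [-0.0005  0.1599 -0.9871]
 [-1.      0.0005  0.0006]]
```

Emit:
servo_tool(
  commands=[
    [[3,0,0,0,0,0,8],[5,0,0,0,0,0,8],[5,0,0,0,0,0,8],[5,0,0,0,0,0,8]],
  ],
)

```text
time: 24.0
position: [0.6058, -0.0306, 0.1056]
tool_rot: [1.155, 1.242, -1.155]
ft_force: [2.4, -0.7, -2.8]
grip_width: 0.179
```

Run:
```python
from h import *
st()
```

```text
t 24.0 pos [605.7658 -30.5797 105.6152] F [ 2.3623 -0.6996 -2.8006] M [-0.3582 -0.7326  0.4547] g 15.589114667452352 q [ 0.33  0.34 -0.39  1.69  0.14  1.14 -1.6 ]
jaw deg -85.8130194200889 
tool axes
 [[ 0.0004  0.9973  0.073 ]
 [-0.0004  0.073  -0.9973]
 [-1.      0.0003  0.0005]]
```

Emit:
servo_tool(
  commands=[
    [[2,0,0,0,0,0,8],[3,0,0,0,0,0,8],[3,0,0,0,0,0,8]],
  ],
)

```text
time: 24.38
position: [0.6057, -0.0305, 0.1056]
tool_rot: [1.194, 1.218, -1.195]
ft_force: [3.5, -1.7, -2.1]
grip_width: 0.18
```

Run:
```python
from h import *
st()
```

```text
t 24.375 pos [605.6938 -30.5368 105.5939] F [ 3.5135 -1.7465 -2.0973] M [-0.4648 -0.7261  0.5151] g 15.634827297335582 q [ 0.33  0.34 -0.39  1.69  0.14  1.14 -1.65]
jaw deg -88.869712488696 
tool axes
 [[ 0.0002  0.9998  0.0197]
 [-0.0004  0.0197 -0.9998]
 [-1.      0.0002  0.0004]]
```

Screw b is tight, with moment about 0.52 N m. I'll back off the play, lift out, and go to screw a.

Emit:
servo_tool(
  commands=[
    [[-5,0,0,0,0,0,8],[-11,0,0,0,0,0,8],[-14,0,0,0,0,0,8],[-14,0,0,0,0,0,8]],
  ],
)

```text
time: 24.88
position: [0.6053, -0.0301, 0.1055]
tool_rot: [1.014, 1.323, -1.014]
ft_force: [1.5, -0.7, -1.4]
grip_width: 0.178
```

Run:
```python
from h import *
st()
plan([(605.7,-30.5,150,-75),(595,15,155,-35),(582.6,58.8,150,5)])
```

```text
t 24.875 pos [605.2927 -30.0715 105.534 ] F [ 1.5138 -0.68   -1.3538] M [-0.1264 -0.3339  0.0652] g 15.499606461292744 q [ 0.36  0.34 -0.42  1.69  0.15  1.14 -1.42]
jaw deg -74.94753385864247 
tool axes
 [[-0.0007  0.9657  0.2597]
 [ 0.0007  0.2597 -0.9657]
 [-1.     -0.0005 -0.0009]]
wx 0.1 shift -44.5 0.3 0.5 dist 44
wx -40.0 shift -5.0 1.4 -46.7 dist 47
wx -40.0 shift 5.0 28.8 -35.3 dist 46
```

Emit:
servo_tool(
  commands=[
    [[0,0,0,-5,0,0,8],[0,0,0,-15,0,0,8],[0,0,0,-30,0,0,8],[0,0,0,-45,0,0,8],[0,0,0,-45,0,0,8]],
  ],
)

```text
time: 25.5
position: [0.6068, -0.0302, 0.1528]
tool_rot: [1.013, 1.32, -1.01]
ft_force: [-0.1, 0.3, -1.2]
grip_width: 0.177
```

Emit:
servo_tool(
  commands=[
    [[-8,0,0,-2,0,-10,8],[-16,0,0,-4,0,-20,8],[-24,0,0,-5,1,-30,8],[-32,0,0,-5,1,-40,8],[-40,0,0,-5,1.4,-46.7,8]],
  ],
)

```text
time: 26.12
position: [0.5942, 0.0157, 0.1552]
tool_rot: [0.472, 1.52, -0.473]
ft_force: [-0.0, 0.9, -2.1]
grip_width: 0.176
```

Emit:
servo_tool(
  commands=[
    [[-9,0,0,2,7,-9,8],[-18,0,0,4,14,-18,8],[-28,0,0,5,22,-27,8],[-37,0,0,5,28.8,-35.3,8],[-40,0,0,5,28.8,-35.3,8]],
  ],
)

```text
time: 26.75
position: [0.5815, 0.0602, 0.1502]
tool_rot: [-0.074, 1.571, 0.074]
ft_force: [0.5, 0.4, -1.7]
grip_width: 0.175
```

Emit:
servo_tool(
  commands=[
    [[0,0,0,0,0,0,8],[0,0,0,0,0,0,8]],
  ],
)

```text
time: 27.0
position: [0.5821, 0.0586, 0.1503]
tool_rot: [-0.07, 1.57, 0.069]
ft_force: [0.4, 0.3, -2.2]
grip_width: 0.177
```

Run:
```python
from h import *
st(); go([.5826,.0588,.120],5)
s=vision.get_image("side"); np.save("pics/side8.npy",s); hsv=cv2.cvtColor(s,cv2.COLOR_RGB2HSV); H,S,V=[hsv[:,:,k].astype(int) for k in range(3)]
m=blob(((S<60)&(V>80)).astype(np.uint8),(305,238,326,254)); ys,xs=np.nonzero(m); print("socket",m.sum(),xs.mean(),xs.min(),xs.max(),ys.min(),ys.max())
m=blob((V<75).astype(np.uint8),(307,256,325,271)); ys,xs=np.nonzero(m); print("head a",m.sum(),xs.mean(),ys.min(),ys.max())
```

```text
t 27.0 pos [582.1166  58.6152 150.3451] F [ 0.4125  0.3038 -2.1594] M [ 0.021  -0.1259  0.0421] g 15.43731414828263 q [ 0.42  0.3  -0.67  1.69  0.19  1.22 -0.2 ]
jaw deg 5.065667835520383 
tool axes
 [[-0.0004 -0.0883  0.9961]
 [-0.0002  0.9961  0.0883]
 [-1.     -0.0002 -0.0004]]
turn [ 0.07 -0.02  0.01] shift [30.3  0.1  0.5] q7 -0.2
socket 164 311.6280487804878 305 322 238 253
head a 30 315.3 261 266
```

Emit:
servo_tool(
  commands=[
    [[0,0,0,8,0,0.4,8],[0,0,0,16,0,0.4,8],[0,0,0,24,0,0.4,8],[0,0,0,26,0,0.4,8],[0,0,0,26,0,0.4,8]],
  ],
)

```text
time: 27.68
position: [0.5825, 0.059, 0.1243]
tool_rot: [-0.071, 1.57, 0.071]
ft_force: [-0.2, 0.1, -1.0]
grip_width: 0.174
```

Emit:
servo_tool(
  commands=[
    [[0,0,0,3,0,0,8],[0,0,0,6,0,0,8],[0,0,0,9,0,0,8],[0,0,0,10,0,0,8],[0,0,0,10,0,0,8]],
  ],
)

```text
time: 28.3
position: [0.5826, 0.059, 0.1144]
tool_rot: [-0.071, 1.57, 0.071]
ft_force: [-0.0, -0.5, -0.2]
grip_width: 0.18
```

Run:
```python
from h import *
st()
```

```text
t 28.3 pos [582.5645  58.9639 114.4076] F [-0.04   -0.4711 -0.2496] M [-0.0168 -0.11   -0.0697] g 15.674518595005097 q [ 0.41  0.33 -0.66  1.73  0.22  1.16 -0.22]
jaw deg 5.14658165590148 
tool axes
 [[-0.0002 -0.0897  0.996 ]
 [-0.0001  0.996   0.0897]
 [-1.     -0.     -0.0002]]
```

No resistance, so the socket is over the cone. I'll seat it and turn.

Emit:
servo_tool(
  commands=[
    [[0,0,0,2,0,0,8],[0,0,0,4,0,0,8],[0,0,0,7,0,0,8],[0,0,0,9,0,0,8],[0,0,0,9,0,0,8]],
  ],
)

```text
time: 28.92
position: [0.5824, 0.059, 0.1053]
tool_rot: [-0.071, 1.57, 0.071]
ft_force: [0.1, 1.2, -1.6]
grip_width: 0.18
```

Run:
```python
from h import *
st()
```

```text
t 28.925 pos [582.4239  58.9963 105.2505] F [ 0.0651  1.1898 -1.6201] M [ 0.0597 -0.0885  0.0438] g 15.684890715141746 q [ 0.41  0.34 -0.66  1.74  0.23  1.14 -0.23]
jaw deg 5.149027421025089 
tool axes
 [[-0.0005 -0.0897  0.996 ]
 [-0.      0.996   0.0897]
 [-1.      0.     -0.0005]]
```

Emit:
servo_tool(
  commands=[
    [[6,0,0,0,0,0,8],[12,0,0,0,0,0,8],[18,0,0,0,0,0,8],[24,0,0,0,0,0,8],[24,0,0,0,0,0,8]],
  ],
)

```text
time: 29.55
position: [0.5831, 0.0594, 0.1057]
tool_rot: [0.257, 1.554, -0.257]
ft_force: [1.3, 0.4, -1.8]
grip_width: 0.177
```

Run:
```python
from h import *
st()
```

```text
t 29.55 pos [583.0648  59.3691 105.7084] F [ 1.2818  0.3726 -1.7998] M [ 0.2508 -0.4465  0.0484] g 15.429694145023502 q [ 0.35  0.33 -0.59  1.74  0.2   1.13 -0.63]
jaw deg -18.769112561213444 
tool axes
 [[ 0.0011  0.3218  0.9468]
 [ 0.0003  0.9468 -0.3218]
 [-1.      0.0007  0.0009]]
```

Emit:
servo_tool(
  commands=[
    [[9,0,0,0,0,0,8],[18,0,0,0,0,0,8],[27,0,0,0,0,0,8],[36,0,0,0,0,0,8],[44,0,0,0,0,0,8]],
  ],
)

```text
time: 30.18
position: [0.5832, 0.0588, 0.1057]
tool_rot: [0.855, 1.395, -0.855]
ft_force: [1.7, 0.2, -2.2]
grip_width: 0.173
```

Emit:
servo_tool(
  commands=[
    [[4,0,0,0,0,0,8],[8,0,0,0,0,0,8],[12,0,0,0,0,0,8],[18,0,0,0,0,0,8],[18,0,0,0,0,0,8]],
  ],
)

```text
time: 30.8
position: [0.5831, 0.0586, 0.1057]
tool_rot: [1.088, 1.28, -1.088]
ft_force: [1.4, -0.1, -2.2]
grip_width: 0.179
```

Run:
```python
from h import *
st()
```

```text
t 30.8 pos [583.099   58.5608 105.6856] F [ 1.4043 -0.1104 -2.2414] M [-0.2509 -0.4633  0.2021] g 15.604126640122784 q [ 0.22  0.3  -0.43  1.74  0.14  1.13 -1.66]
jaw deg -80.68395369108246 
tool axes
 [[ 0.001   0.9868  0.1619]
 [-0.0008  0.1619 -0.9868]
 [-1.      0.0008  0.0009]]
```

Emit:
servo_tool(
  commands=[
    [[2,0,0,0,0,0,8],[4,0,0,0,0,0,8],[5,0,0,0,0,0,8],[5,0,0,0,0,0,8]],
  ],
)

```text
time: 31.3
position: [0.5829, 0.0586, 0.1057]
tool_rot: [1.155, 1.242, -1.156]
ft_force: [2.7, -2.5, -1.4]
grip_width: 0.177
```

Run:
```python
from h import *
st()
```

```text
t 31.3 pos [582.899   58.6426 105.6638] F [ 2.7199 -2.4687 -1.3835] M [-0.5126 -0.6326  0.4319] g 15.384654869802752 q [ 0.21  0.3  -0.42  1.74  0.13  1.13 -1.75]
jaw deg -85.84580178027211 
tool axes
 [[ 0.0006  0.9974  0.0724]
 [-0.0006  0.0724 -0.9974]
 [-1.      0.0005  0.0006]]
```

Emit:
servo_tool(
  commands=[
    [[2,0,0,0,0,0,8],[3,0,0,0,0,0,8],[3,0,0,0,0,0,8]],
  ],
)

```text
time: 31.68
position: [0.5829, 0.0587, 0.1057]
tool_rot: [1.195, 1.218, -1.195]
ft_force: [1.3, -2.9, -0.5]
grip_width: 0.179
```

Run:
```python
from h import *
st()
```

```text
t 31.675 pos [582.8586  58.6832 105.6637] F [ 1.3306 -2.8522 -0.472 ] M [-0.6458 -0.6854  0.4804] g 15.557110764856366 q [ 0.21  0.3  -0.41  1.74  0.13  1.13 -1.8 ]
jaw deg -88.87437745305546 
tool axes
 [[ 0.0005  0.9998  0.0196]
 [-0.0005  0.0196 -0.9998]
 [-1.      0.0005  0.0005]]
```

Emit:
servo_tool(
  commands=[
    [[-5,0,0,0,0,0,8],[-11,0,0,0,0,0,8],[-14,0,0,0,0,0,8],[-14,0,0,0,0,0,8]],
  ],
)

```text
time: 32.17
position: [0.5823, 0.0592, 0.1054]
tool_rot: [1.014, 1.323, -1.014]
ft_force: [0.7, -1.5, -0.9]
grip_width: 0.177
```

Emit:
servo_tool(
  commands=[
    [[0,0,0,-5,0,0,8],[0,0,0,-15,0,0,8],[0,0,0,-30,0,0,8],[0,0,0,-55,0,0,8],[0,0,0,-80,0,0,8]],
  ],
)

```text
time: 32.8
position: [0.5823, 0.0595, 0.1873]
tool_rot: [1.012, 1.323, -1.012]
ft_force: [0.3, -0.4, -1.9]
grip_width: 0.179
```

Run:
```python
from h import *
st()
for n in ("top","side"): np.save(f"pics/{n}9.npy",vision.get_image(n))
plan([(560,-130,190,-75),(475.6,-278.9,160,-80.5)])
# check cams in side view: dark head / brass boxes, blank wood angle
s=np.load("pics/side9.npy"); hsv=cv2.cvtColor(s,cv2.COLOR_RGB2HSV); H,S,V=[hsv[:,:,k].astype(int) for k in range(3)]
for nm,box in (("b",(300,234,325,251)),("a",(302,254,328,274))):
    m=blob(((S>110)&(H>10)&(H<30)&(V>90)).astype(np.uint8),box); ys,xs=np.nonzero(m); print(nm,m.sum(),xs.min(),xs.max(),ys.min(),ys.max())
```

```text
t 32.8 pos [582.2815  59.4851 187.3308] F [ 0.32   -0.4279 -1.8884] M [-0.0009 -0.0548 -0.005 ] g 15.605916287393722 q [ 0.25  0.23 -0.46  1.65  0.11  1.28 -1.54]
jaw deg -74.8497487205523 
tool axes
 [[-0.0002  0.9652  0.2614]
 [ 0.0004  0.2614 -0.9652]
 [-1.     -0.0001 -0.0004]]
wx 0.2 shift -0.3 -73.3 176.9 dist 191
wx 5.5 shift 30.0 -120.1 122.0 dist 174
b 46 321 324 236 250
a 64 312 324 260 269
```

Both are turned tight: b at 0.52 N m and a at 0.48 N m. Tightening a may have shifted the blank, so I'll re-check b with the key. The orientation already matches.

Run:
```python
from h import *
plan([(605.4,-30.2,150,-75),(605.4,-30.2,106,-75)])
```

```text
wx 0.2 shift 39.7 -3.4 92.4 dist 101
wx 0.0 shift 44.0 0.0 0.0 dist 44
```

Emit:
servo_tool(
  commands=[
    [[0.2,0,0,10,-1,25,8],[0.2,0,0,20,-2,55,8],[0.2,0,0,30,-3,80,8],[0.2,0,0,35,-3.4,92.4,8],[0.2,0,0,35,-3.4,92.4,8]],
  ],
)

```text
time: 33.52
position: [0.6027, -0.0326, 0.1491]
tool_rot: [1.016, 1.323, -1.018]
ft_force: [-0.2, 0.2, -1.6]
grip_width: 0.177
```

Emit:
servo_tool(
  commands=[
    [[0,0,0,0,0,0,8],[0,0,0,0,0,0,8]],
  ],
)

```text
time: 33.78
position: [0.6036, -0.0296, 0.151]
tool_rot: [1.014, 1.322, -1.013]
ft_force: [-0.4, 0.4, -1.5]
grip_width: 0.18
```

Run:
```python
from h import *
go([.6054,-.0302,.120],-75)
```

```text
turn [ 0.06 -0.01 -0.05] shift [31.   1.5  1. ] q7 -1.39
```

Emit:
servo_tool(
  commands=[
    [[0,0,0,8,1.5,1,8],[0,0,0,16,1.5,1,8],[0,0,0,24,1.5,1,8],[0,0,0,27,1.5,1,8],[0,0,0,27,1.5,1,8]],
  ],
)

```text
time: 34.4
position: [0.605, -0.0317, 0.1232]
tool_rot: [1.015, 1.322, -1.015]
ft_force: [-0.5, -0.5, -1.0]
grip_width: 0.179
```

Emit:
servo_tool(
  commands=[
    [[0,0,0,4,0,0,8],[0,0,0,8,0,0,8],[0,0,0,12,0,0,8],[0,0,0,16,0,0,8],[0,0,0,18,0,0,8]],
  ],
)

```text
time: 35.02
position: [0.6056, -0.0316, 0.1054]
tool_rot: [1.015, 1.321, -1.014]
ft_force: [1.0, 0.2, -0.2]
grip_width: 0.178
```

Run:
```python
from h import *
st()
```

```text
t 35.025 pos [605.5655 -31.5689 105.3807] F [ 0.9971  0.2258 -0.2194] M [ 0.1223 -0.4122 -0.037 ] g 15.48387469195119 q [ 0.33  0.34 -0.39  1.69  0.14  1.14 -1.41]
jaw deg -75.04810784142973 
tool axes
 [[ 0.0008  0.9661  0.258 ]
 [ 0.0001  0.258  -0.9661]
 [-1.      0.0008  0.0001]]
```

Emit:
servo_tool(
  commands=[
    [[4,0,0,0,0,0,8],[8,0,0,0,0,0,8],[11,0,0,0,0,0,8],[11,0,0,0,0,0,8]],
  ],
)

```text
time: 35.52
position: [0.6057, -0.0311, 0.1054]
tool_rot: [1.158, 1.241, -1.156]
ft_force: [3.2, 0.0, -2.6]
grip_width: 0.175
```

Run:
```python
from h import *
st()
```

```text
t 35.525 pos [605.7026 -31.1144 105.4435] F [ 3.1897  0.0479 -2.5863] M [ 0.2686 -0.7256  0.2067] g 15.2413972082735 q [ 0.31  0.33 -0.36  1.69  0.13  1.14 -1.59]
jaw deg -85.96274939707207 
tool axes
 [[ 0.0011  0.9975  0.0704]
 [ 0.0004  0.0704 -0.9975]
 [-1.      0.0011 -0.0003]]
```

Emit:
servo_tool(
  commands=[
    [[2,0,0,0,0,0,8],[4,0,0,0,0,0,8],[4,0,0,0,0,0,8]],
  ],
)

```text
time: 35.9
position: [0.6054, -0.0313, 0.1055]
tool_rot: [1.21, 1.209, -1.209]
ft_force: [3.5, 1.6, -3.7]
grip_width: 0.177
```

Run:
```python
from h import *
st()
```

```text
t 35.9 pos [605.4207 -31.3139 105.4514] F [ 3.4682  1.5555 -3.7281] M [ 0.492  -0.933   0.4314] g 15.393290936064055 q [ 0.3   0.33 -0.35  1.7   0.12  1.14 -1.66]
jaw deg -90.04877282612692 
tool axes
 [[ 0.0005  1.     -0.0009]
 [ 0.0003 -0.0009 -1.    ]
 [-1.      0.0005 -0.0003]]
```

Emit:
servo_tool(
  commands=[
    [[1,0,0,0,0,0,8],[2,0,0,0,0,0,8],[2,0,0,0,0,0,8]],
  ],
)

```text
time: 36.28
position: [0.6053, -0.0314, 0.1054]
tool_rot: [1.236, 1.192, -1.235]
ft_force: [2.3, 2.5, -3.6]
grip_width: 0.179
```

Run:
```python
from h import *
st()
```

```text
t 36.275 pos [605.2669 -31.3903 105.4476] F [ 2.3039  2.4826 -3.595 ] M [ 0.7138 -1.0343  0.6016] g 15.57231116365618 q [ 0.3   0.33 -0.35  1.7   0.12  1.14 -1.69]
jaw deg -92.04652368867919 
tool axes
 [[ 0.0001  0.9994 -0.0357]
 [ 0.0002 -0.0357 -0.9994]
 [-1.      0.0001 -0.0003]]
```

b holds at 0.6 N m. I'll back off, lift out and return the key.

Emit:
servo_tool(
  commands=[
    [[-5,0,0,0,0,0,8],[-12,0,0,0,0,0,8],[-16,0,0,0,0,0,8],[-16,0,0,0,0,0,8]],
  ],
)

```text
time: 36.78
position: [0.6052, -0.0322, 0.1059]
tool_rot: [1.03, 1.313, -1.03]
ft_force: [2.1, 2.0, -1.9]
grip_width: 0.175
```

Emit:
servo_tool(
  commands=[
    [[0,0,0,-5,0,0,8],[0,0,0,-15,0,0,8],[0,0,0,-35,0,0,8],[0,0,0,-60,0,0,8],[0,0,0,-75,0,0,8]],
  ],
)

```text
time: 37.4
position: [0.6056, -0.032, 0.1832]
tool_rot: [1.029, 1.312, -1.028]
ft_force: [0.3, 0.1, -1.3]
grip_width: 0.181
```

Run:
```python
from h import *
st()
plan([(540,-150,180,-77),(475.6,-278.9,150,-80.5)])
```

```text
t 37.4 pos [605.631  -32.0309 183.2377] F [ 0.2769  0.1117 -1.255 ] M [ 0.0015 -0.0413 -0.0815] g 15.706970198997357 q [ 0.34  0.27 -0.4   1.61  0.11  1.28 -1.4 ]
jaw deg -76.08869846312803 
tool axes
 [[ 0.002   0.9707  0.2404]
 [-0.0009  0.2404 -0.9707]
 [-1.      0.0017  0.0013]]
wx 0.9 shift 3.2 -92.1 98.7 dist 135
wx 3.5 shift 30.0 -91.7 111.1 dist 147
```

Emit:
servo_tool(
  commands=[
    [[0.9,0,0,1,-20,22,8],[0.9,0,0,2,-45,48,8],[0.9,0,0,3,-70,75,8],[0.9,0,0,3,-92,99,8]],
  ],
)

```text
time: 37.9
position: [0.5386, -0.1514, 0.1781]
tool_rot: [1.04, 1.308, -1.041]
ft_force: [0.6, -0.3, -1.1]
grip_width: 0.177
```

Emit:
servo_tool(
  commands=[
    [[1,0,0,5,-25,30,8],[2,0,0,15,-52,62,8],[3.5,0,0,25,-80,95,8],[3.5,0,0,30,-91.7,111,8],[3.5,0,0,30,-91.7,111,8]],
  ],
)

```text
time: 38.52
position: [0.4748, -0.2797, 0.1475]
tool_rot: [1.087, 1.283, -1.088]
ft_force: [0.1, -0.4, -1.2]
grip_width: 0.175
```

Emit:
servo_tool(
  commands=[
    [[0,0,0,0,0,0,8],[0,0,0,0,0,0,8]],
  ],
)

```text
time: 38.78
position: [0.4768, -0.2769, 0.148]
tool_rot: [1.084, 1.284, -1.082]
ft_force: [-0.4, -0.1, -0.9]
grip_width: 0.177
```

Run:
```python
from h import *
st(); go([.4756,-.2789,.089],-80.5)
s=vision.get_image("side"); np.save("pics/side10.npy",s)
a=cv2.resize(s[150:290,290:400,::-1],None,fx=4,fy=4,interpolation=cv2.INTER_CUBIC); cv2.imwrite("pics/s10.png",a)
hsv=cv2.cvtColor(s,cv2.COLOR_RGB2HSV); H,S,V=[hsv[:,:,k].astype(int) for k in range(3)]
m=blob(((S<60)&(V>80)).astype(np.uint8),(345,180,380,205)); ys,xs=np.nonzero(m); print("socket",m.sum(),xs.mean(),xs.min(),xs.max(),ys.min(),ys.max())
```

```text
t 38.775 pos [ 476.7957 -276.9319  148.0127] F [-0.402  -0.0774 -0.888 ] M [-0.0255  0.0204 -0.0367] g 15.440980367493273 q [ 0.68  0.17 -0.22  1.79  0.04  1.18 -0.95]
jaw deg -80.26597829735597 
tool axes
 [[ 0.0009  0.9856  0.1691]
 [ 0.0002  0.1691 -0.9856]
 [-1.      0.0009 -0.0001]]
turn [ 0.23 -0.   -0.05] shift [59.  -1.6  1.7] q7 -0.95
socket 41 359.9512195121951 356 364 182 187
```

Emit:
servo_tool(
  commands=[
    [[0,0,0,10,-1.7,1,8],[0,0,0,20,-1.7,1,8],[0,0,0,30,-1.7,1,8],[0,0,0,38,-1.7,1,8],[0,0,0,45,-1.7,1,8]],
  ],
)

```text
time: 39.45
position: [0.4738, -0.28, 0.1018]
tool_rot: [1.086, 1.284, -1.086]
ft_force: [0.4, -0.5, -1.3]
grip_width: 0.177
```

Emit:
servo_tool(
  commands=[
    [[0,0,0,5,0,0,8],[0,0,0,10,0,0,8],[0,0,0,13,0,0,8],[0,0,0,14,0,0,8],[0,0,0,14,0,0,8]],
  ],
)

```text
time: 40.08
position: [0.4741, -0.2801, 0.0887]
tool_rot: [1.086, 1.283, -1.086]
ft_force: [0.1, -0.4, -2.6]
grip_width: 0.179
```

Run:
```python
from h import *
st()
```

```text
t 40.075 pos [ 474.1454 -280.1186   88.7353] F [ 0.0935 -0.4279 -2.5932] M [-0.0384 -0.0069  0.0192] g 15.540128229739192 q [ 0.68  0.23 -0.21  1.85  0.05  1.07 -0.96]
jaw deg -80.45406668441929 
tool axes
 [[ 0.0003  0.9862  0.1658]
 [-0.0003  0.1658 -0.9862]
 [-1.      0.0003  0.0003]]
```

Emit:
servo_tool(
  commands=[
    [[0,0,0,0.4,0,0,8],[0,0,0,0.4,0,0,30],[0,0,0,0.4,0,0,60],[0,0,0,0.4,0,0,80],[0,0,0,0.4,0,0,80]],
  ],
)

```text
time: 40.7
position: [0.474, -0.2801, 0.0882]
tool_rot: [1.085, 1.283, -1.086]
ft_force: [0.0, 0.1, 0.1]
grip_width: 0.546
```

Emit:
servo_tool(
  commands=[
    [[0,0,0,0,0,0,80],[0,0,0,0,0,0,80],[0,0,0,-25,0,0,80],[0,0,0,-50,0,0,80],[0,0,0,-80,0,0,80]],
  ],
)

```text
time: 41.32
position: [0.4736, -0.2798, 0.1685]
tool_rot: [1.086, 1.284, -1.086]
ft_force: [0.1, 0.1, 0.7]
grip_width: 0.914
```

Emit:
servo_tool(
  commands=[
    [[0,0,0,-40,0,60,80],[0,0,0,-60,0,120,80],[0,0,0,-60,0,180,80],[0,0,0,-60,0,200,80],[0,0,0,-60,0,200,80]],
  ],
)

```text
time: 41.95
position: [0.5059, -0.4797, 0.2269]
tool_rot: [1.088, 1.283, -1.089]
ft_force: [0.3, 0.6, 0.2]
grip_width: 0.92
```

Run:
```python
from h import *
st()
for n in ("top","side"): np.save(f"pics/{n}11.npy",vision.get_image(n))
s=np.load("pics/side11.npy"); t=np.load("pics/top11.npy")
a=cv2.resize(s[165:295,290:390,::-1],None,fx=4.2,fy=4.2,interpolation=cv2.INTER_CUBIC)
b=cv2.resize(t[165:250,240:380,::-1],None,fx=2.6,fy=2.6,interpolation=cv2.INTER_CUBIC)
o=np.zeros((560,800,3),np.uint8); o[:a.shape[0],:a.shape[1]]=a; o[:b.shape[0],430:430+b.shape[1]]=b; cv2.imwrite("pics/both11.png",o)
for n,im,box in (("top",t,(355,210,372,240)),("side",s,(340,165,380,195))):
    hsv=cv2.cvtColor(im,cv2.COLOR_RGB2HSV); H,S,V=[hsv[:,:,k].astype(int) for k in range(3)]
    m=blob((((H<6)|(H>174))&(S>170)&(V>120)).astype(np.uint8),box); print(n,"key",m.sum(),*rect(n,m,.121))
hsv=cv2.cvtColor(t,cv2.COLOR_RGB2HSV); H,S,V=[hsv[:,:,k].astype(int) for k in range(3)]
```

```text
t 41.95 pos [ 505.9105 -479.7295  226.8641] F [0.2775 0.6408 0.2167] M [ 0.0821 -0.0709  0.0084] g 80.03189877059239 q [ 0.8   0.42 -0.12  1.31  0.05  1.42 -0.72]
jaw deg -80.66444811412448 
tool axes
 [[-0.0016  0.9868  0.1622]
 [ 0.0001  0.1622 -0.9868]
 [-1.     -0.0016 -0.0004]]
top key 106 [ 474.9095 -279.4497] [15.720376968383789, 69.33018493652344] 10.254759
side key 59 [ 475.1093 -272.6116] [12.12413501739502, 69.28265380859375] 8.009929
```

View pics/both11.png

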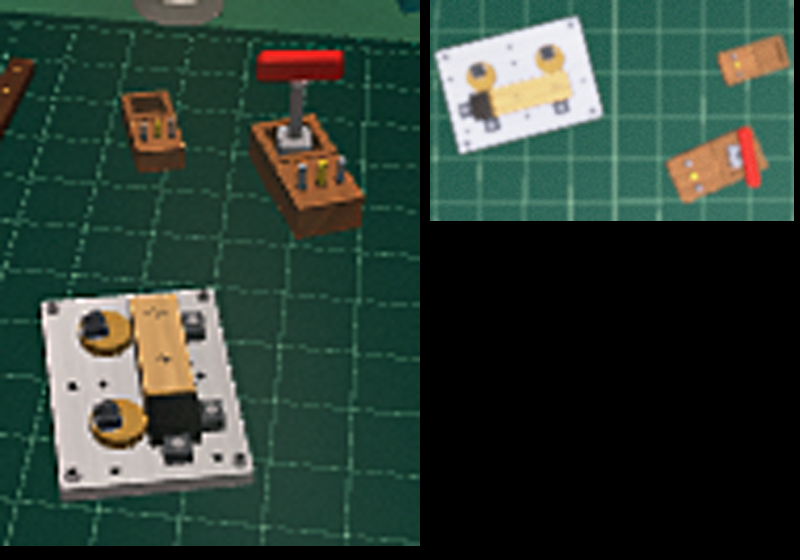

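The final view shows both cams turned against the blank. The blank is against the end and side stops, and the key stands upright in the pocket of the larger brown block. The gripper is clear, so I'll let the arm settle and hand in.

Emit:
servo_tool(
  commands=[
    [[0,0,0,0,0,0,80],[0,0,0,0,0,0,80],[0,0,0,0,0,0,80]],
  ],
)

```text
time: 42.42
position: [0.5074, -0.4767, 0.2286]
tool_rot: [1.085, 1.283, -1.085]
ft_force: [-0.2, 0.2, 0.6]
grip_width: 0.919
```

```bash
python3 -c "
from bench import close_job
print(close_job())"
```

```text
the job is handed in; nothing more can be done
None
```

I handed the job in at about 42 s; no verdict is reported. The blank is clamped in the fixture and the key is back upright in its block.

**What I did**
- Laid the blank in the fixture marked face up. I slid it by feel against the end stop (about 6 N) and then the side stop (about 9 N).
- Turned both screws clockwise with the box key only. Screw b reached about 0.52 N m and screw a about 0.48 N m. I went back to b afterwards and it reached about 0.60 N m.
- Stood the key back in the pocket of the larger brown block and moved the gripper clear.

**Last checks**
- **Final pictures:** the blank lies against the stops with both cams turned onto it. The key stands about 3 mm from the pocket centre I estimated.
- **Not measured:** I could not read the cam contact forces or screw angles. That the screws are tight rests on the turning torque and how far the key turned. I did not re-check a after b's last turn.
- **Disagreement:** the cameras and the arm differed by 1–2 mm on the fixture and key positions. I relied on touch for the fixture.
- **Mallet, knife and glue:** I never moved towards them, but did not measure them at the end.

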